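# Heft the covered pots and tip out the steel tama

### The job

Each covered pot on the board hides one mini tama: some a finished one of solid steel, the rest only a raw birch blank, and you can tell which only by the weight when you lift a pot by its handle. Tip each heavy pot out into the felt-lined tray, low over it so that the steel does not drop far, but do not tip a light one: the birch stays in its pot. Finish with all the steel balls in the tray and all the pots standing upright with their lids shut on the board, and leave everything else on the bench as it is.

Things in the scene. Friction and masses are not known exactly. Their poses are not given: they have to be found in the camera images.
- board: Fixed plain birch board on which the three pots stand in a row: 130 mm (x) by 380 mm (y), 12 mm thick; origin at the centre of its underside on the bench, its y along the row.
- pot_right_center (a point): Centre (on the axis, half-way up, 28 mm above the foot) of the right-hand (-y end) of three identical covered aluminium pots: flared cup 56 mm high (60 with its lid), 54 mm across the foot, 86 mm across the mouth, walls flared 16 degrees. Its z is up, -x points out along its stick handle (to the robot's side at the start), +y is the pouring side with a small lip, -y the lid's hinge side.
- pot_right_handle (a point): Middle of the right pot's birch stick handle: 82 mm long, octagonal, 22 mm across its flats (one pair upright, one at 45 degrees), 99 mm from the pot's axis, 38 mm above its foot, 50 above the bench, free below. Axes as the pot. The pot itself weighs 0.2 kg in all (give or take a tenth); the 36 mm ball inside adds 0.19 kg if steel, 0.016 kg if birch. Which pots hold steel changes. Grip firmly.
- lid_right (a joint): Flat dust lid of the right pot, rad: 0 shut, up to 1.25 open. A flap free on its hinge: shut while the pot stands, it hangs open by itself when the pot is tipped to its +y side (about the handle's axis) and falls shut again after. A steel ball rolls out past it when the pot is tipped by about 90 degrees; at 105 it is brisk.
- pot_middle_center (a point): Centre (on the axis, half-way up, 28 mm above the foot) of the middle of three identical covered aluminium pots: flared cup 56 mm high (60 with its lid), 54 mm across the foot, 86 mm across the mouth, walls flared 16 degrees. Its z is up, -x points out along its stick handle (to the robot's side at the start), +y is the pouring side with a small lip, -y the lid's hinge side.
- pot_middle_handle (a point): Middle of the middle pot's birch stick handle: 82 mm long, octagonal, 22 mm across its flats (one pair upright, one at 45 degrees), 99 mm from the pot's axis, 38 mm above its foot, 50 above the bench, free below. Axes as the pot. The pot itself weighs 0.2 kg in all (give or take a tenth); the 36 mm ball inside adds 0.19 kg if steel, 0.016 kg if birch. Which pots hold steel changes. Grip firmly.
- lid_middle (a joint): Flat dust lid of the middle pot, rad: 0 shut, up to 1.25 open. A flap free on its hinge: shut while the pot stands, it hangs open by itself when the pot is tipped to its +y side (about the handle's axis) and falls shut again after. A steel ball rolls out past it when the pot is tipped by about 90 degrees; at 105 it is brisk.
- pot_left_center (a point): Centre (on the axis, half-way up, 28 mm above the foot) of the left-hand (+y end) of three identical covered aluminium pots: flared cup 56 mm high (60 with its lid), 54 mm across the foot, 86 mm across the mouth, walls flared 16 degrees. Its z is up, -x points out along its stick handle (to the robot's side at the start), +y is the pouring side with a small lip, -y the lid's hinge side.
- pot_left_handle (a point): Middle of the left pot's birch stick handle: 82 mm long, octagonal, 22 mm across its flats (one pair upright, one at 45 degrees), 99 mm from the pot's axis, 38 mm above its foot, 50 above the bench, free below. Axes as the pot. The pot itself weighs 0.2 kg in all (give or take a tenth); the 36 mm ball inside adds 0.19 kg if steel, 0.016 kg if birch. Which pots hold steel changes. Grip firmly.
- lid_left (a joint): Flat dust lid of the left pot, rad: 0 shut, up to 1.25 open. A flap free on its hinge: shut while the pot stands, it hangs open by itself when the pot is tipped to its +y side (about the handle's axis) and falls shut again after. A steel ball rolls out past it when the pot is tipped by about 90 degrees; at 105 it is brisk.
- tray: Fixed open wooden tray with a grey felt floor, 200 mm (x) by 220 mm (y), 40 mm high, walls and floor 8 mm; origin at the centre of its underside. The steel balls belong in it; tip a pot with its centre less than 250 mm above the bench, or the steel drops too far.
- silver_tama_center (a point): Bystander: centre of a silver 60 mm tama ball that rests on a small fixed wooden ring behind the pots.
- ken_blank: Bystander: turned birch ken blank 165 mm long, 41 mm at its thick end, lying behind the pots along its y; origin under its middle.
- horn_scraper: Bystander: flat dark horn scraper 34 x 139 x 5 mm, behind the tray; origin under its middle.
- wax_block: Bystander: rounded carnauba wax block 55 x 85 x 30 mm, between the tray and the robot; origin under its middle.
- sanding_block: Bystander: cork sanding block 75 x 45 x 26 mm, behind the left end of the pots' board; origin under its middle.
- dust_brush: Bystander: flat bench brush 200 mm long, 20 mm high, to the right of the pots; origin under its middle, x along it.

How it is judged:
By the outcome, as a careful person would: the job done as asked, in the order asked, and still so for the second after the job is handed in, with the robot touching nothing.
It also fails if it takes over 72 s, if anything falls off the work surface, if the arm or the gripper's body presses on something with over 40 N, if the wrist force passes 120 N, or if a joint passes its speed limit or range.

### The arm

A 7-joint arm with a two-finger parallel gripper is mounted at the origin on the work surface. World frame = base frame: x ahead of the robot, y to its left, z up, the work surface at z = 0. Lengths are in m, angles in rad, forces in N, time in s.
With the tool pointing down it reaches from about 0.4 to 0.85 m from the base axis. Payload 10.4 kg.
Tool frame: the origin (TCP) lies at the very end of the fingers, on their centre line; the grasp point (between the pads) lies 19 mm behind it (grasp_offset is the distance from the TCP to the grasp point, in m); z points along the fingers, y is the line along which they close (so a half turn about z gives the same grasp; the last joint's range is limited). The gripper opens to 85 mm and grips with 20 to 120 N. Pads are 22 mm wide; open, the fingers measure 114 mm over their backs; the gripper's body (76 mm by 85 mm) begins 54 mm behind the grasp point. The pads swing forward as they close: fully open they stand 13 mm farther back than shut.
Start: joints at [-1.22, 0.332, -0.065, 1.46, 0.022, 1.35, -0.088], TCP at [0.228, 0.582, 0.231] pointing down, gripper open.
Joint ranges: [-2.6, 2.6], [-0.5, 2.12], [-1.47, 1.34], [0.16, 2.42], [-1.27, 4.41], [0.06, 2.06], [-2.6, 2.6]. Speed limits (rad/s): [2.22, 2.22, 2.79, 2.79, 3.14, 3.14, 3.14].

### API

Orientations are given as a unit quaternion [x, y, z, w].
In Python, from workcell import * gives the robot as it stands.
- The arm moves only by the tool jog_arm, never from a script. Its argument "plan" is a list of rows, each a list of 3 entries, a list of its own where there are three numbers: the turn, a rotation vector about the tool's x, y, z in rad, then the shift along the tool's x, y, z in m, then the finger opening in m, from 0 to 0.0854. A call has 1 to 8 rows; each row is the pose to reach, as a shift and turn from the pose commanded when the call began, along the tool's axes at that moment; what a row does not reach only later rows make up. A row lasts 1/12 s, in which the tool goes at most 41.7 mm and 7.16 degrees, less where a joint would pass 70% of its speed; a pose out of reach is approached as far as the arm can. A call with a gripper value outside its range is refused whole. The fingers move at their own pace and stop on an object; "force" is the grip in N (left out, the last holds). Time passes only in rows, so rows that repeat a pose let the fingers close. It gives the time, the measured TCP pose, the force, the opening and the grip force at its end, in the units of the state.
- get_obs(): the state, without advancing time (a new reading comes with each control period).
- camera(name): name is "scene" or "top"; returns a dict with "img" (384x512x3 uint8, red, green, blue), "mtx" (3x3 intrinsics, pixels), "extrinsics" (4x4, takes a point from camera to world coordinates). Camera axes: x right, y down, z forward; pixel columns grow to the right and rows downward; lengths in m; the calibration is good to about 2 mm. A picture is of the moment at which its call begins. There is no depth.
- hand_in(): hands the job in; it is judged then, once.
The state is a dict: "clock": time; "joint_pos": joint angles; "joint_velocities": joint speeds; "tau": joint torques, N m; "position": TCP position; "ee_rot": TCP orientation; "ft_force": force on the tool from outside, world axes, zero at the start; "torque": the same for the moment, N m; "grip_width": opening from 0.0 (shut) to 1.0 (fully open); "grasp_force": force on a finger pad.
Only numpy, scipy, OpenCV 4.12 (cv2) and the standard library are available. Lean on these libraries where they do the work, as an engineer would, in place of code of your own. Each camera call takes 0.05 s, during which the arm holds its last target. There are 200 camera calls.

## Working session

There is one attempt and no reset: what is moved stays moved. The work goes in short steps, Python scripts to look and compute and a tool call to move; the robot and the scene stay as the last step left them, time stands still between calls to the robot, and variables do not carry over. Pictures are saved under pics/ and viewed, at most 10 in all, crops included, and the job is handed in when it is done.

Besides the shell and the picture viewer there is one more tool, called after ">>>" by a JSON object that holds its "fn" and its "kwargs", one argument or row to a line. jog_arm: Moves the arm, as the interface text tells. Its arguments: {"type":"object","properties":{"plan":{"type":"array"},"force":{"type":"number"}},"required":["plan"]}

```bash
mkdir -p pics; ls; python3 - <<'E'
from workcell import *
import cv2, numpy as np
print(get_obs())
for n in ("scene","top"):
    c=camera(n); cv2.imwrite(f"pics/{n}0.png",c["img"][:,:,::-1]); print(n,c["mtx"].round(1).tolist(),c["extrinsics"].round(4).tolist())
E
```

```text
pics
{'clock': 0.0, 'joint_pos': array([-1.21959741,  0.33286259, -0.06470915,  1.46095779,  0.02160195,
        1.34991314, -0.08850196]), 'joint_velocities': array([-0.00022988, -0.0011845 ,  0.00176431, -0.00152362, -0.0014082 ,
       -0.00026244, -0.00082984]), 'tau': array([ 7.32838515e-06, -6.25448227e+01,  4.93569416e-02, -3.91606522e+01,
        1.63526827e-02,  9.90041415e-03,  6.30473295e-06]), 'position': array([0.22808146, 0.58148025, 0.2305139 ]), 'ee_rot': array([ 1.85799217e-01,  9.82587466e-01, -7.15504146e-04, -1.00938790e-04]), 'ft_force': array([ 0.24172377, -0.94285031,  0.20127539]), 'torque': array([-0.00934633,  0.00547447, -0.03504816]), 'grasp_force': 0.0, 'grip_width': 1.0030120421906805}
scene [[382.9, 0.0, 254.8], [0.0, 382.9, 192.9], [0.0, 0.0, 1.0]] [[-0.2494, 0.7867, -0.5647, 1.1057], [0.9683, 0.2116, -0.133, 0.1279], [0.0149, -0.58, -0.8145, 0.9051], [0.0, 0.0, 0.0, 1.0]]
top [[401.4, 0.0, 254.7], [0.0, 401.4, 190.8], [0.0, 0.0, 1.0]] [[0.1482, -0.9648, 0.2171, 0.2949], [-0.989, -0.1454, 0.0287, -0.0379], [0.0038, -0.219, -0.9757, 1.1179], [0.0, 0.0, 0.0, 1.0]]
```

View pics/top0.png

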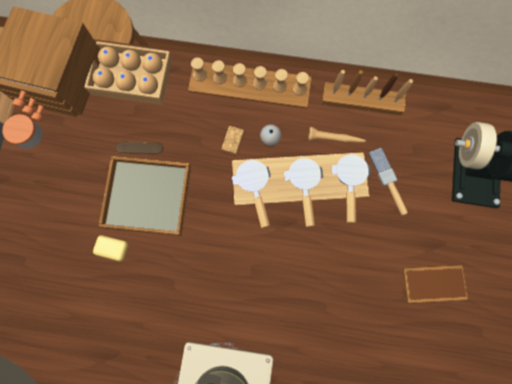

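View pics/scene0.png

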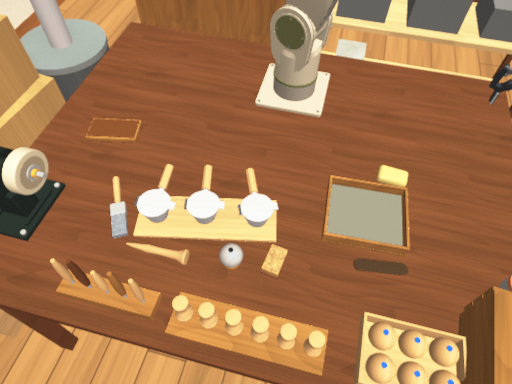

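```bash
python3 - <<'E'
import cv2
a=cv2.imread("pics/top0.png")[142:232,222:382]
cv2.imwrite("pics/t1.png",cv2.resize(a,None,fx=5,fy=5,interpolation=cv2.INTER_CUBIC))
a=cv2.imread("pics/scene0.png")[150:250,100:300]
cv2.imwrite("pics/s1.png",cv2.resize(a,None,fx=4,fy=4,interpolation=cv2.INTER_CUBIC))
E
```

```text
(no output)
```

View pics/t1.png

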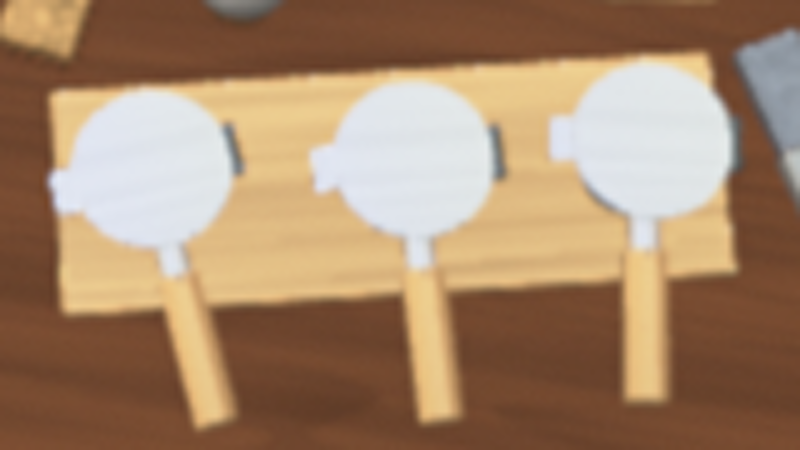

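View pics/s1.png

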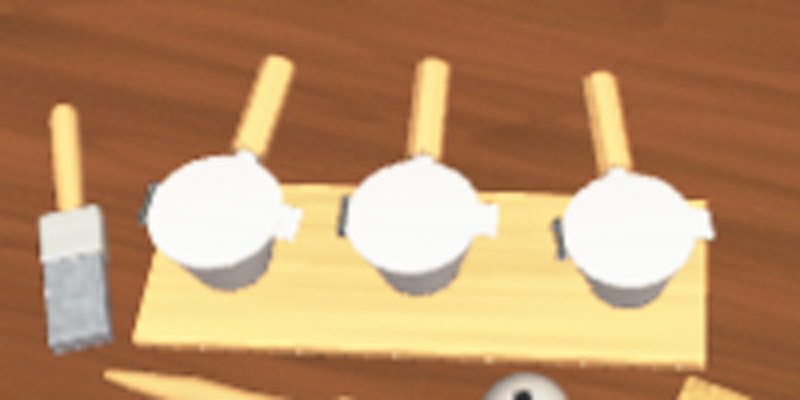

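```bash
cat > h.py <<'E'
import numpy as np, cv2
CAM={"top":([[401.4,0,254.7],[0,401.4,190.8],[0,0,1]],[[0.1482,-0.9648,0.2171,0.2949],[-0.989,-0.1454,0.0287,-0.0379],[0.0038,-0.219,-0.9757,1.1179]]),
"scene":([[382.9,0,254.8],[0,382.9,192.9],[0,0,1]],[[-0.2494,0.7867,-0.5647,1.1057],[0.9683,0.2116,-0.133,0.1279],[0.0149,-0.58,-0.8145,0.9051]])}
def px(cam,p,z):
    K,E=map(np.array,CAM[cam]); p=np.atleast_2d(np.array(p,float))
    d=(E[:,:3]@np.linalg.inv(K)@np.c_[p,np.ones(len(p))].T).T
    return E[:,3]+d*((z-E[2,3])/d[:,2])[:,None]
E
python3 - <<'E'
import workcell; print([n for n in dir(workcell) if n[0]!='_'])
from h import *
T=lambda l:np.array(l)/5+[222,142]
S=lambda l:np.array(l)/4+[100,150]
for n,(lt,ls,ht,hs) in dict(left=((152,167),(628,229),[(182,278),(215,420)],[(617,170),(600,77)]),
 mid=((413,160),(413,216),[(420,268),(440,418)],[(426,155),(433,62)]),
 right=((652,140),(215,211),[(644,250),(646,398)],[(247,152),(281,60)])).items():
    for c,l,h in (("top",T(lt),T(ht)),("scene",S(ls),S(hs))):
        L=px(c,l,.072)[0]; H=px(c,h,.055)
        d=H[0]-H[1]; d2=L-H.mean(0)
        print(n,c,"lid",L[:2].round(3),"handle mid",H.mean(0)[:2].round(3),"len",np.linalg.norm(d).round(3),"yaw",np.degrees(np.arctan2(d[1],d[0])).round(1),np.degrees(np.arctan2(d2[1],d2[0])).round(1),"dist",np.linalg.norm(d2[:2]).round(3))
print(px("top",[(109,157),(189,160),(179,234),(100,226)],.04)[:,:2].round(3))
print(px("scene",[(330,177),(410,192),(408,249),(323,233)],.04)[:,:2].round(3))
print('wax',px("top",[(110,248)],.03).round(3),'scr',px("top",[(139,147)],0).round(3))
E
```

```text
['MotionError', 'camera', 'get_obs', 'grasp_offset', 'hand_in']
left top lid [0.569 0.005] handle mid [ 0.477 -0.034] len 0.079 yaw 21.2 23.1 dist 0.099
left scene lid [0.571 0.009] handle mid [ 0.478 -0.029] len 0.082 yaw 23.0 21.9 dist 0.101
mid top lid [ 0.594 -0.133] handle mid [ 0.499 -0.156] len 0.082 yaw 14.4 13.6 dist 0.097
mid scene lid [ 0.598 -0.129] handle mid [ 0.497 -0.153] len 0.082 yaw 15.2 13.4 dist 0.103
right top lid [ 0.624 -0.26 ] handle mid [ 0.527 -0.27 ] len 0.081 yaw 6.3 5.7 dist 0.098
right scene lid [ 0.627 -0.255] handle mid [ 0.525 -0.265] len 0.083 yaw 5.6 5.7 dist 0.102
[[0.57  0.412]
 [0.595 0.189]
 [0.387 0.177]
 [0.376 0.392]]
[[0.396 0.181]
 [0.39  0.405]
 [0.574 0.404]
 [0.583 0.189]]
wax [[0.323 0.355 0.03 ]] scr [[0.623 0.349 0.   ]]
```

>>> {"fn": "jog_arm", "kwargs": {
  "plan": [
    [[0.3, 0.2, 0.3], [-0.19, -0.17, -0.1], 0.085],
    [[0.3, 0.2, 0.3], [-0.19, -0.17, -0.1], 0.085],
    [[0.3, 0.2, 0.3], [-0.19, -0.17, -0.1], 0.085],
    [[0.3, 0.2, 0.3], [-0.19, -0.17, -0.1], 0.085],
    [[0.3, 0.2, 0.3], [-0.19, -0.17, -0.1], 0.085],
    [[0.3, 0.2, 0.3], [-0.19, -0.17, -0.1], 0.085]
  ]
}}

```text
clock: 0.6
position: [0.3343, 0.3719, 0.3221]
ee_rot: [0.328, 0.927, -0.129, -0.126]
ft_force: [1.0, 0.1, 0.3]
grip_width: 0.995
grasp_force: 0.0
```

```bash
cat > log.py <<'E'
from workcell import *
import json
o=get_obs(); open("log.jsonl","a").write(json.dumps([o["joint_pos"].tolist(),o["position"].tolist(),o["ee_rot"].tolist()])+"\n")
print(o["clock"],o["joint_pos"].round(4).tolist(),o["position"].round(4),o["ee_rot"].round(4),o["ft_force"].round(2),o["grip_width"])
E
python3 log.py
```

```text
0.6 [-0.9084, 0.2807, 0.0877, 1.3868, -0.1545, 1.8132, 0.0599] [0.3343 0.3719 0.3221] [ 0.3278  0.9275 -0.1288 -0.1256] [1.04 0.05 0.31] 0.9951443875526296
```

>>> {"fn": "jog_arm", "kwargs": {
  "plan": [
    [[0.4, -0.4, 0.3], [0, 0, 0], 0.085],
    [[0.4, -0.4, 0.3], [0, 0, 0], 0.085],
    [[0.4, -0.4, 0.3], [0, 0, 0], 0.085],
    [[0.4, -0.4, 0.3], [0, 0, 0], 0.085],
    [[0.4, -0.4, 0.3], [0, 0, 0], 0.085],
    [[0.4, -0.4, 0.3], [0, 0, 0], 0.085]
  ]
}}

```text
clock: 1.1
position: [0.3329, 0.3686, 0.3066]
ee_rot: [0.383, 0.866, -0.322, -0.014]
ft_force: [0.2, 0.6, -1.8]
grip_width: 0.997
grasp_force: 0.0
```

```bash
python3 log.py
```

```text
1.1 [-1.3627, 0.5484, 0.5932, 1.2503, -0.0848, 2.0507, -0.0219] [0.3329 0.3686 0.3066] [ 0.3833  0.8657 -0.3216 -0.0137] [ 0.24  0.56 -1.82] 0.9968737996295528
```

```bash
cat > kin.py <<'E'
import numpy as np, json, itertools
from scipy.spatial.transform import Rotation as R
from scipy.optimize import least_squares
def fk(q,s,L):
    # L: d0,d1,d2,d3, a(elbow offset), a6(wrist offset), yaw7
    r=R.identity(); p=np.zeros(3)
    def tr(v): 
        nonlocal p; p=p+r.apply(v)
    def ro(ax,a):
        nonlocal r; r=r*R.from_rotvec(np.eye(3)[ax]*a)
    ro(2,s[0]*q[0]); tr([0,0,L[0]]); ro(1,q[1]); ro(2,s[1]*q[2]); tr([L[4],0,L[1]]); ro(1,q[3]); tr([-L[4],0,0]); ro(2,s[2]*q[4]); tr([0,0,L[2]]); ro(1,q[5]); tr([L[5],0,L[3]]); ro(2,s[3]*q[6]+L[6])
    return p,r
def res(L,D,s):
    o=[]
    for q,p,e in D:
        P,r=fk(q,s,L); o+=[*(P-p),*(.3*(r*R.from_quat(e).inv()).as_rotvec())]
    return np.array(o)
E
python3 - <<'E'
from kin import *
D=[json.loads(l) for l in open("log.jsonl")]
D.append(([-1.21959741,0.33286259,-0.06470915,1.46095779,0.02160195,1.34991314,-0.08850196],[0.22808146,0.58148025,0.2305139],[.185799217,.982587466,-7.155e-4,-1.009e-4]))
b=[]
for s in itertools.product([1,-1],repeat=4):
  for y in (0,1.57,3.14,-1.57):
    f=least_squares(res,[.35,.4,.4,.2,0,0,y],args=(D,s)); b.append((f.cost,s,f.x.round(4).tolist(),np.abs(f.fun).max()))
b.sort(key=lambda t:t[0]); [print(x) for x in b[:3]]
json.dump([b[0][1],b[0][2]],open("kin.json","w"))
E
```

```text
(np.float64(0.0019650587757732902), (-1, -1, -1, -1), [0.3434, 0.1861, 0.4787, 0.2466, 0.0961, 0.0293, 1.5708], np.float64(0.05085425964467))
(np.float64(0.0019650587757732902), (-1, -1, -1, -1), [0.3434, 0.1861, 0.4787, 0.2466, 0.0961, 0.0293, 1.5708], np.float64(0.05085425964466994))
(np.float64(0.0019650587757732907), (-1, -1, -1, -1), [0.3434, 0.1861, 0.4787, 0.2466, 0.0961, 0.0293, 1.5708], np.float64(0.05085425965061058))
```

```bash
cat > kin2.py <<'E'
import numpy as np, json, itertools
from scipy.spatial.transform import Rotation as R
AX=[2,1,2,1,2,1,2]; S=[-1,1,-1,1,-1,1,-1]
def rots(q):
    r=R.identity(); o=[r]
    for i in range(7):
        r=r*R.from_rotvec(np.eye(3)[AX[i]]*S[i]*q[i]); o.append(r)
    return o
def data():
    D=[json.loads(l) for l in open("log.jsonl")]
    return D+[([-1.21959741,0.33286259,-0.06470915,1.46095779,0.02160195,1.34991314,-0.08850196],[0.22808146,0.58148025,0.2305139],[.185799217,.982587466,-7.155e-4,-1.009e-4])]
# columns: z0 ; frame1 x,y ; frame3 x,y,z (upper arm, after j3) ; frame4 x,y ; frame5 z(forearm),x,y; frame6 x,z ,y
COL=[(0,2),(1,0),(1,1),(3,2),(3,0),(3,1),(4,0),(5,2),(5,0),(5,1),(6,2),(6,0)]
NM=[f"{k}{'xyz'[a]}" for k,a in COL]
def A(q):
    o=rots(q); return np.array([o[k].apply(np.eye(3)[a]) for k,a in COL]).T
E
python3 - <<'E'
from kin2 import *
D=data()
for q,p,e in D: print((rots(q)[-1]*R.from_euler('z',np.pi/2)*R.from_quat(e).inv()).as_rotvec().round(4))
M=np.vstack([A(q) for q,_,_ in D]); P=np.concatenate([p for _,p,_ in D])
b=[]
for n in (4,5,6):
  for c in itertools.combinations(range(len(COL)),n):
    x,*_=np.linalg.lstsq(M[:,c],P,rcond=None); b.append((np.abs(M[:,c]@x-P).max(),n,[NM[i] for i in c],x.round(3).tolist()))
for n in (4,5,6):
  for t in sorted([t for t in b if t[1]==n],key=lambda t:t[0])[:7]: print(t)
E
```

```text
[0. 0. 0.]
[0. 0. 0.]
[ 0.  0. -0.]
(np.float64(0.039169756298331415), 4, ['3y', '4x', '5z', '6z'], [-0.058, -0.52, 0.517, 0.165])
(np.float64(0.03921915901054257), 4, ['4x', '5z', '5y', '6z'], [-0.524, 0.517, -0.058, 0.165])
(np.float64(0.04045498458763874), 4, ['1y', '4x', '5z', '6z'], [-0.061, -0.565, 0.513, 0.209])
(np.float64(0.04341469091274641), 4, ['3z', '3y', '5z', '6z'], [0.706, -0.07, 0.403, 0.346])
(np.float64(0.04371471934218518), 4, ['3z', '5z', '5y', '6z'], [0.712, 0.402, -0.07, 0.347])
(np.float64(0.046972011249771295), 4, ['1y', '3z', '5z', '5y'], [0.257, 0.379, 0.461, -0.288])
(np.float64(0.050646697936977125), 4, ['1y', '4x', '5z', '5y'], [0.15, -0.369, 0.518, -0.187])
(np.float64(0.00289854276234619), 5, ['0z', '3z', '3y', '5z', '6z'], [0.237, 0.451, -0.045, 0.487, 0.325])
(np.float64(0.0033433834252619143), 5, ['0z', '1y', '3z', '5z', '6z'], [0.283, -0.046, 0.444, 0.493, 0.362])
(np.float64(0.004772548989362635), 5, ['0z', '3z', '5z', '5y', '6z'], [0.24, 0.451, 0.488, -0.045, 0.325])
(np.float64(0.013960236172080476), 5, ['1x', '4x', '5z', '5y', '6z'], [-0.134, -
[... 507 characters left out ...]
66291), 6, ['0z', '3z', '3y', '4x', '5z', '6z'], [0.246, 0.52, -0.046, 0.059, 0.478, 0.344])
(np.float64(0.001015940957048711), 6, ['0z', '1y', '3z', '4x', '5z', '6z'], [0.271, -0.046, 0.371, -0.064, 0.503, 0.343])
(np.float64(0.0011223358441376785), 6, ['0z', '1x', '3z', '3y', '5z', '6z'], [0.222, -0.014, 0.475, -0.045, 0.494, 0.331])
(np.float64(0.0013755980751520291), 6, ['0z', '1x', '1y', '3z', '5z', '6z'], [0.3, 0.016, -0.046, 0.418, 0.486, 0.356])
(np.float64(0.001639075373263743), 6, ['0z', '1y', '3z', '5z', '5x', '6z'], [0.275, -0.045, 0.425, 0.495, -0.021, 0.357])
(np.float64(0.001691694774623942), 6, ['0z', '3z', '3y', '5z', '5x', '6z'], [0.243, 0.469, -0.046, 0.485, 0.019, 0.329])
```

```bash
cat > ik.py <<'E'
from kin2 import *
from scipy.optimize import least_squares
D=data(); C=[NM.index(n) for n in ('0z','1y','3z','3y','5z','6z')]
M=np.vstack([A(q)[:,C] for q,_,_ in D]); P=np.concatenate([p for _,p,_ in D])
X,*_=np.linalg.lstsq(M,P,rcond=None)
LO=np.array([-2.6,-.5,-1.47,.16,-1.27,.06,-2.6]); HI=np.array([2.6,2.12,1.34,2.42,4.41,2.06,2.6])
YZ=R.from_euler('z',np.pi/2)
def fk(q): return A(q)[:,C]@X, rots(q)[-1]*YZ
def ik(p,r,q0,w=.02):
    q0=np.clip(q0,LO+.05,HI-.05)
    f=lambda q:(lambda a,b:np.r_[(a-p)*5,(b*r.inv()).as_rotvec()*2,w*(q-q0)])(*fk(q))
    s=least_squares(f,q0,bounds=(LO+.04,HI-.04),max_nfev=60); a,b=fk(s.x)
    return s.x,np.linalg.norm(a-p),np.degrees((b*r.inv()).magnitude())
def rot(yaw,al,k):  # degrees; k=0/1 half turn about tool z
    # tool z down, tool y along pot +y (k=0): x = y cross z
    r0=R.from_matrix(np.array([[-1,0,0],[0,1,0],[0,0,-1]]).T)
    return R.from_euler('z',yaw,degrees=True)*R.from_euler('x',al,degrees=True)*r0*R.from_euler('z',180*k,degrees=True)
def tcp(h,yaw,al,k,g=.019):
    r=rot(yaw,al,k); return np.array(h)+r.apply([0,0,g]),r
H={'left':((.4775,-.031,.050),22.3),'mid':((.498,-.154,.050),14.),'right':((.526,-.267,.050),6.)}
E
cat > plan.py <<'E'
from ik import *
q00=np.array(D[1][0]); out=[]
for al in (45,0):
 for k in (0,1):
  for phi in (-20,0,20,40,60):
   q=None; worst=[0,0]; row=[]
   c=np.array([.484,.245,.17]); u=np.array([np.cos(np.radians(phi)),np.sin(np.radians(phi)),0]); ht=c-.099*u
   for n,(h,y) in H.items():
    best=None
    for seed in range(6):
     rng=np.random.default_rng(seed); q0=q00 if seed==0 else rng.uniform([-1,0,-.5,1,-1,.5,-2.5],[.6,1,.5,2,3,2,2.5])
     qq,e,a=ik(*tcp(h,y,al,k),q0); E=[e*1000+a]; m=[np.min(np.r_[qq-LO,HI-qq])]; qs=[qq]
     lift=np.array(h)+[0,0,.12]
     path=[(lift,y,al)]+[(lift+(ht-lift)*t,y+(phi-y)*t,al) for t in (.25,.5,.75,1)]+[(ht,phi,al-d) for d in (21,42,63,84,105)]
     for (hh,yy,aa) in path:
      qq,e,a=ik(*tcp(hh,yy,aa,k),qq,.01); E.append(e*1000+a); m.append(np.min(np.r_[qq-LO,HI-qq])); qs.append(qq)
     b=(max(E),-min(m),qs)
     if best is None or (round(b[0]),b[1])<(round(best[0]),best[1]): best=b
    row.append((round(best[0],1),round(-best[1],2)))
    if n=='left': ql=best[2]
   print(al,k,phi,row, ql[0].round(2).tolist(),ql[-1].round(2).tolist())
E
time python3 plan.py
```

```text
45 0 -20 [(np.float64(0.1), np.float64(0.04)), (np.float64(0.1), np.float64(0.04)), (np.float64(0.1), np.float64(0.04))] [0.69, 0.68, -0.46, 1.7, -0.33, 1.34, 2.37] [-0.96, 0.76, 0.09, 1.36, 0.28, 2.02, 0.34]
45 0 0 [(np.float64(0.1), np.float64(0.04)), (np.float64(0.1), np.float64(0.04)), (np.float64(0.1), np.float64(0.05))] [0.9, 0.77, -0.74, 1.69, -0.15, 1.32, 2.22] [-0.58, 0.69, -0.58, 1.57, 0.7, 2.02, 0.26]
45 0 20 [(np.float64(0.0), np.float64(0.19)), (np.float64(0.0), np.float64(0.18)), (np.float64(0.0), np.float64(0.17))] [0.69, 0.68, -0.46, 1.7, -0.33, 1.34, 2.37] [-0.53, 0.56, -0.69, 1.83, 0.89, 1.87, 0.41]
45 0 40 [(np.float64(0.1), np.float64(0.34)), (np.float64(0.1), np.float64(0.33)), (np.float64(0.0), np.float64(0.34))] [0.89, 0.76, -0.73, 1.69, -0.16, 1.32, 2.23] [-0.31, 0.44, -0.94, 2.08, 1.11, 1.72, 0.54]
45 0 60 [(np.float64(0.1), np.float64(0.11)), (np.float64(0.1), np.float64(0.11)), (np.float64(0.1), np.float64(0.11))] [0.89, 0.76, -0.73, 1.69, -0.16, 1.32, 2.23] [0.02, 0.25, -1.18, 2.31, 1.31, 1.41, 0.72]
45 1 -20 [(np.float64(1.0), np.float64(0.04)), (np.float
[... 2417 characters left out ...]
, 0.78, 1.5, 0.43, 2.02, -2.24]
0 1 20 [(np.float64(0.1), np.float64(0.06)), (np.float64(0.0), np.float64(0.07)), (np.float64(0.0), np.float64(0.04))] [-0.83, 0.34, 0.91, 2.08, -0.35, 0.88, -0.9] [-1.57, 1.04, 0.52, 1.77, 0.72, 1.86, -2.54]
0 1 40 [(np.float64(0.2), np.float64(0.04)), (np.float64(0.1), np.float64(0.04)), (np.float64(0.1), np.float64(0.04))] [-0.13, 0.24, 0.1, 2.05, -0.03, 0.86, -1.18] [-1.95, 1.15, 0.8, 2.06, 0.72, 1.41, -2.56]
0 1 60 [(np.float64(6.9), np.float64(0.04)), (np.float64(6.9), np.float64(0.04)), (np.float64(6.9), np.float64(0.04))] [-1.07, 0.55, 1.25, 2.09, -0.65, 0.97, -0.65] [-2.33, 1.56, 1.0, 2.32, 0.55, 0.81, -2.56]
real	5m56.558s
user	5m55.464s
sys	0m0.195s
```

```bash
cat > go.py <<'E'
# go.py hx hy hz yaw alpha [back]: shift/turn in current tool frame to put grasp point at handle point
import sys, numpy as np
from workcell import get_obs
from scipy.spatial.transform import Rotation as R
def rot(yaw,al):
    return R.from_euler('z',yaw,degrees=True)*R.from_euler('x',al,degrees=True)*R.from_matrix(np.diag([-1.,1,-1]))
def rel(o,h,yaw,al,back=0,g=.019):
    r0=R.from_quat(o["ee_rot"]); r=rot(yaw,al); p=np.array(h)+r.apply([0,0,g-back])
    return (r0.inv()*r).as_rotvec().round(3).tolist(), r0.inv().apply(p-o["position"]).round(4).tolist()
def show(o):
    r0=R.from_quat(o["ee_rot"]); z=r0.apply([0,0,1]); gp=o["position"]-.019*z
    y,a,_=(r0*R.from_matrix(np.diag([-1.,1,-1]))).as_euler('ZXY',degrees=True)
    print("t",round(o["clock"],2),"grasp pt",gp.round(4),"yaw,al",round(y,1),round(a,1),"q",o["joint_pos"].round(2).tolist(),"F",o["ft_force"].round(2),"M",o["torque"].round(2),"w",round(o["grip_width"]*85.4,1),"gf",round(o["grasp_force"],1))
if __name__=="__main__":
    o=get_obs(); show(o)
    for a in sys.argv[1:]:
        v=[float(x) for x in a.split(',')]; print(rel(o,v[:3],v[3],v[4],*(v[5:])))
E
python3 go.py .4775,-.031,.05,22.3,45,.1 .45,.1,.2,22.3,25
```

```text
t 1.1 grasp pt [0.338  0.379  0.3217] yaw,al -52.7 -34.6 q [-1.36, 0.55, 0.59, 1.25, -0.08, 2.05, -0.02] F [ 0.24  0.56 -1.82] M [ 0.66 -0.34  0.03] w 85.1 gf 0.0
([-1.36, 0.321, -1.233], [-0.3774, -0.004, 0.3603])
([-1.059, 0.098, -1.223], [-0.2286, 0.0145, 0.21])
```

```bash
python3 go.py .4775,-.031,.13,22.3,45,.1|tail -1
```

```text
([-1.36, 0.321, -1.233], [-0.3952, -0.0494, 0.2969])
```

>>> {"fn": "jog_arm", "kwargs": {
  "plan": [
    [[-1.36, 0.32, -1.23], [-0.32, 0.0, 0.3], 0.045],
    [[-1.36, 0.32, -1.23], [-0.32, 0.0, 0.3], 0.045],
    [[-1.36, 0.32, -1.23], [-0.32, 0.0, 0.3], 0.045],
    [[-1.36, 0.32, -1.23], [-0.32, 0.0, 0.3], 0.045],
    [[-1.36, 0.32, -1.23], [-0.32, 0.0, 0.3], 0.045],
    [[-1.36, 0.32, -1.23], [-0.32, 0.0, 0.3], 0.045],
    [[-1.36, 0.32, -1.23], [-0.32, 0.0, 0.3], 0.045],
    [[-1.36, 0.32, -1.23], [-0.32, 0.0, 0.3], 0.045]
  ]
}}

```text
clock: 1.77
position: [0.4358, 0.1005, 0.1897]
ee_rot: [0.114, 0.992, 0.035, -0.051]
ft_force: [-0.2, 0.8, -0.7]
grip_width: 0.53
grasp_force: 0.0
```

```bash
python3 log.py >/dev/null; python3 go.py .4775,-.031,.13,22.3,45,.1
```

```text
t 1.77 grasp pt [0.4375 0.099  0.2085] yaw,al -13.3 3.3 q [-1.04, -0.0, 0.8, 1.94, -0.1, 1.28, 1.14] F [-0.17  0.76 -0.74] M [-0.07 -0.11  0.01] w 45.3 gf 0.0
([-0.67, 0.158, -0.616], [-0.1029, -0.1648, -0.0183])
```

>>> {"fn": "jog_arm", "kwargs": {
  "plan": [
    [[-0.67, 0.16, -0.62], [-0.1, -0.165, -0.02], 0.045],
    [[-0.67, 0.16, -0.62], [-0.1, -0.165, -0.02], 0.045],
    [[-0.67, 0.16, -0.62], [-0.1, -0.165, -0.02], 0.045],
    [[-0.67, 0.16, -0.62], [-0.1, -0.165, -0.02], 0.045],
    [[-0.67, 0.16, -0.62], [-0.1, -0.165, -0.02], 0.045],
    [[-0.67, 0.16, -0.62], [-0.1, -0.165, -0.02], 0.045],
    [[-0.67, 0.16, -0.62], [-0.1, -0.165, -0.02], 0.045],
    [[-0.67, 0.16, -0.62], [-0.1, -0.165, -0.02], 0.045]
  ]
}}

```text
clock: 2.43
position: [0.497, -0.0839, 0.1903]
ee_rot: [-0.104, 0.949, 0.287, -0.077]
ft_force: [0.1, 0.5, 0.3]
grip_width: 0.523
grasp_force: 0.0
```

```bash
python3 log.py >/dev/null; python3 go.py .4775,-.031,.05,22.3,45,.1 .4775,-.031,.05,22.3,45
```

```text
t 2.43 grasp pt [ 0.5009 -0.094   0.2059] yaw,al 10.7 34.1 q [-0.27, 0.53, 0.86, 1.62, -0.71, 1.72, 2.5] F [0.11 0.5  0.3 ] M [-0.56 -0.23 -0.01] w 44.7 gf 0.0
([-0.181, 0.026, -0.166], [-0.0092, -0.0469, 0.0679])
([-0.181, 0.026, -0.166], [-0.0052, -0.0293, 0.1662])
```

>>> {"fn": "jog_arm", "kwargs": {
  "plan": [
    [[-0.18, 0.03, -0.17], [-0.01, -0.047, 0.02], 0.045],
    [[-0.18, 0.03, -0.17], [-0.01, -0.047, 0.02], 0.045],
    [[-0.18, 0.03, -0.17], [-0.01, -0.047, 0.02], 0.045],
    [[-0.18, 0.03, -0.17], [-0.01, -0.047, 0.02], 0.045]
  ]
}}

```text
clock: 2.77
position: [0.5084, -0.1065, 0.1447]
ee_rot: [-0.18, 0.906, 0.376, -0.077]
ft_force: [-0.1, 0.2, -0.6]
grip_width: 0.529
grasp_force: 0.0
```

```bash
python3 log.py >/dev/null; python3 go.py .4775,-.031,.05,22.3,45,.1 .4775,-.031,.05,22.3,45
```

```text
t 2.77 grasp pt [ 0.5136 -0.1189  0.1581] yaw,al 22.4 45.1 q [0.25, 0.63, 0.27, 1.48, -0.61, 1.73, 2.6] F [-0.14  0.22 -0.58] M [-0.76 -0.25 -0.  ] w 45.2 gf 0.0
([0.002, -0.007, 0.001], [-0.0004, -0.0094, 0.0436])
([0.002, -0.007, 0.001], [-0.0011, -0.0097, 0.1436])
```

>>> {"fn": "jog_arm", "kwargs": {
  "plan": [
    [[0, -0.01, 0], [0, -0.01, 0.04], 0.045],
    [[0, -0.01, 0], [0, -0.01, 0.07], 0.045],
    [[0, -0.01, 0], [0, -0.01, 0.1], 0.045],
    [[0, -0.01, 0], [0, -0.01, 0.1], 0.045]
  ]
}}

```text
clock: 3.1
position: [0.4809, -0.0436, 0.0655]
ee_rot: [-0.179, 0.905, 0.378, -0.075]
ft_force: [-0.2, 0.0, -0.0]
grip_width: 0.527
grasp_force: 0.0
```

```bash
python3 log.py |cut -c1-80; python3 go.py .4775,-.031,.05,22.3,45; python3 - <<'E'
from workcell import *
import cv2,numpy as np
a=camera("top")["img"][100:250,180:380,::-1]; b=camera("scene")["img"][110:260,180:380,::-1]
cv2.imwrite("pics/g1.png",np.vstack([cv2.resize(a,(400,300)),cv2.resize(b,(400,300))]))
E
```

```text
3.1 [0.2707, 0.6178, 0.1243, 1.6664, -0.5991, 1.5099, 2.597] [ 0.4809 -0.0436  0
t 3.1 grasp pt [ 0.486  -0.0561  0.0789] yaw,al 22.3 45.3 q [0.27, 0.62, 0.12, 1.67, -0.6, 1.51, 2.6] F [-0.23  0.04 -0.03] M [-0.66 -0.24  0.03] w 45.0 gf 0.0
([0.005, -0.001, -0.0], [-0.0017, -0.002, 0.0391])
```

View pics/g1.png

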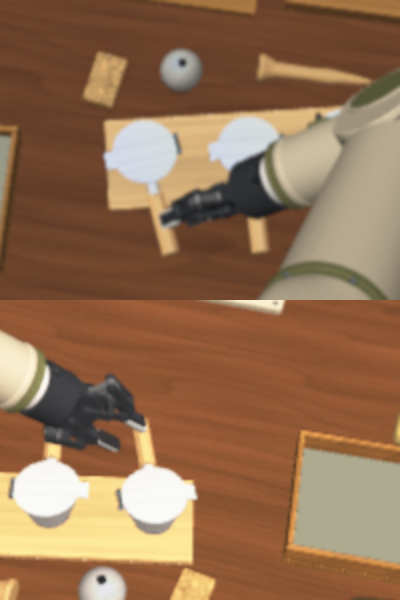

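>>> {"fn": "jog_arm", "kwargs": {
  "plan": [
    [[0, 0, 0], [-0.002, -0.002, 0.025], 0.045],
    [[0, 0, 0], [-0.002, -0.002, 0.039], 0.045],
    [[0, 0, 0], [-0.002, -0.002, 0.039], 0.045]
  ]
}}

```text
clock: 3.45
position: [0.4756, -0.0217, 0.039]
ee_rot: [-0.179, 0.907, 0.376, -0.073]
ft_force: [-0.5, -0.0, -0.3]
grip_width: 0.527
grasp_force: 0.0
```

>>> {"fn": "jog_arm", "kwargs": {
  "plan": [
    [[0, 0, 0], [0, 0, 0], 0.01],
    [[0, 0, 0], [0, 0, 0], 0.01],
    [[0, 0, 0], [0, 0, 0], 0.01],
    [[0, 0, 0], [0, 0, 0], 0.01],
    [[0, 0, 0], [0, 0, 0], 0.01],
    [[0, 0, 0], [0, 0, 0], 0.01]
  ],
  "force": 80
}}

```text
clock: 3.95
position: [0.4772, -0.0237, 0.0412]
ee_rot: [-0.178, 0.907, 0.375, -0.071]
ft_force: [-1.9, -0.4, 5.2]
grip_width: 0.235
grasp_force: 77.8
```

```bash
python3 log.py |cut -c1-80; python3 go.py .4775,-.031,.05,22.3,45 .4775,-.031,.09,22.3,45
```

```text
3.95 [0.2713, 0.6262, 0.086, 1.7097, -0.6056, 1.4363, 2.5975] [ 0.4772 -0.0237  
t 3.95 grasp pt [ 0.4822 -0.0361  0.0546] yaw,al 22.4 44.9 q [0.27, 0.63, 0.09, 1.71, -0.61, 1.44, 2.6] F [-1.86 -0.43  5.21] M [0.08 0.   0.31] w 20.1 gf 77.8
([-0.003, 0.005, 0.002], [0.0026, 0.0014, 0.0079])
([-0.003, 0.005, 0.002], [0.0024, 0.0296, -0.0205])
```

>>> {"fn": "jog_arm", "kwargs": {
  "plan": [
    [[0, 0, 0], [0, 0.01, -0.01], 0.01],
    [[0, 0, 0], [0, 0.03, -0.03], 0.01],
    [[0, 0, 0], [0, 0.05, -0.05], 0.01],
    [[0, 0, 0], [0, 0.07, -0.07], 0.01],
    [[0, 0, 0], [0, 0.07, -0.07], 0.01],
    [[0, 0, 0], [0, 0.07, -0.07], 0.01],
    [[0, 0, 0], [0, 0.07, -0.07], 0.01]
  ]
}}

```text
clock: 4.53
position: [0.4758, -0.0234, 0.1387]
ee_rot: [-0.178, 0.907, 0.375, -0.072]
ft_force: [0.3, 0.4, -4.1]
grip_width: 0.23
grasp_force: 78.6
```

```bash
python3 log.py |cut -c1-80; python3 go.py .45,.05,.2,32,45 .415,.19,.2,35,45
```

```text
4.5333 [0.2623, 0.4862, 0.0965, 1.6799, -0.5899, 1.5782, 2.5018] [ 0.4758 -0.023
t 4.53 grasp pt [ 0.4808 -0.0358  0.1521] yaw,al 22.3 44.8 q [0.26, 0.49, 0.1, 1.68, -0.59, 1.58, 2.5] F [ 0.3   0.42 -4.12] M [-1.36 -0.12  0.04] w 19.7 gf 78.6
([-0.003, 0.124, -0.12], [-0.0016, 0.0982, 0.0302])
([-0.003, 0.161, -0.157], [-0.0212, 0.1994, 0.1308])
```

>>> {"fn": "jog_arm", "kwargs": {
  "plan": [
    [[0, 0.08, -0.08], [0, 0.04, 0.01], 0.01],
    [[0, 0.16, -0.16], [-0.005, 0.07, 0.03], 0.01],
    [[0, 0.16, -0.16], [-0.01, 0.1, 0.05], 0.01],
    [[0, 0.16, -0.16], [-0.02, 0.13, 0.07], 0.01],
    [[0, 0.16, -0.16], [-0.02, 0.16, 0.1], 0.01],
    [[0, 0.16, -0.16], [-0.02, 0.19, 0.13], 0.01],
    [[0, 0.16, -0.16], [-0.02, 0.2, 0.13], 0.01],
    [[0, 0.16, -0.16], [-0.02, 0.2, 0.13], 0.01]
  ]
}}

```text
clock: 5.2
position: [0.4037, 0.204, 0.1882]
ee_rot: [-0.282, 0.88, 0.365, -0.116]
ft_force: [0.5, -1.5, -3.7]
grip_width: 0.236
grasp_force: 78.9
```

```bash
python3 log.py |cut -c1-80; python3 go.py .415,.19,.17,35,45 .415,.19,.17,35,0 .415,.19,.17,35,-60
```

```text
5.2 [-0.0158, 0.287, -0.0914, 1.8365, -0.6423, 1.4877, 2.295] [0.4037 0.204  0.1
t 5.2 grasp pt [0.4115 0.193  0.2017] yaw,al 35.6 45.0 q [-0.02, 0.29, -0.09, 1.84, -0.64, 1.49, 2.29] F [ 0.47 -1.46 -3.65] M [-1.3  -0.53  0.02] w 20.1 gf 78.9
([-0.0, -0.005, 0.007], [-0.0011, -0.0255, 0.0192])
([0.785, -0.001, 0.009], [-0.001, -0.039, 0.0137])
([1.832, 0.004, 0.009], [-0.0009, -0.0439, -0.0047])
```

>>> {"fn": "jog_arm", "kwargs": {
  "plan": [
    [[0.125, 0, 0], [-0.001, -0.03, 0.018], 0.01],
    [[0.25, 0, 0], [-0.001, -0.03, 0.018], 0.01],
    [[0.375, 0, 0], [-0.001, -0.033, 0.017], 0.01],
    [[0.5, 0, 0], [-0.001, -0.035, 0.016], 0.01],
    [[0.625, 0, 0], [-0.001, -0.037, 0.015], 0.01],
    [[0.75, 0, 0], [-0.001, -0.039, 0.014], 0.01],
    [[0.875, 0, 0], [-0.001, -0.04, 0.012], 0.01],
    [[1.0, 0, 0], [-0.001, -0.042, 0.01], 0.01]
  ]
}}

```text
clock: 5.87
position: [0.4207, 0.1823, 0.1517]
ee_rot: [-0.299, 0.948, -0.105, 0.036]
ft_force: [-0.1, -0.9, -5.3]
grip_width: 0.236
grasp_force: 79.2
```

```bash
python3 log.py |cut -c1-80; python3 go.py .415,.19,.17,35,-62
```

```text
5.8667 [-0.4138, 0.0309, -0.2656, 2.0071, 0.256, 1.1284, 1.3903] [0.4207 0.1823 
t 5.87 grasp pt [0.4183 0.1857 0.1702] yaw,al 35.0 -12.8 q [-0.41, 0.03, -0.27, 2.01, 0.26, 1.13, 1.39] F [-0.11 -0.87 -5.29] M [ 0.03  0.77 -0.06] w 20.2 gf 79.2
([0.859, 0.005, -0.002], [0.0002, -0.0091, -0.0076])
```

>>> {"fn": "jog_arm", "kwargs": {
  "plan": [
    [[0.125, 0, 0], [0, -0.001, -0.001], 0.01],
    [[0.25, 0, 0], [0, -0.003, -0.002], 0.01],
    [[0.375, 0, 0], [0, -0.004, -0.003], 0.01],
    [[0.5, 0, 0], [0, -0.006, -0.004], 0.01],
    [[0.625, 0, 0], [0, -0.008, -0.006], 0.01],
    [[0.75, 0, 0], [0, -0.009, -0.007], 0.01],
    [[0.86, 0, 0], [0, -0.009, -0.008], 0.01],
    [[0.86, 0, 0], [0, -0.009, -0.008], 0.01]
  ]
}}

```text
clock: 6.53
position: [0.4226, 0.1773, 0.1573]
ee_rot: [-0.262, 0.816, -0.492, 0.154]
ft_force: [-1.1, -0.7, -2.2]
grip_width: 0.232
grasp_force: 79.7
```

>>> {"fn": "jog_arm", "kwargs": {
  "plan": [
    [[0, 0, 0], [0, 0, 0], 0.01],
    [[0, 0, 0], [0, 0, 0], 0.01],
    [[0, 0, 0], [0, 0, 0], 0.01],
    [[0, 0, 0], [0, 0, 0], 0.01],
    [[0, 0, 0], [0, 0, 0], 0.01],
    [[0, 0, 0], [0, 0, 0], 0.01]
  ]
}}

```text
clock: 7.03
position: [0.4247, 0.1767, 0.1618]
ee_rot: [-0.258, 0.819, -0.488, 0.156]
ft_force: [0.1, -0.2, -2.0]
grip_width: 0.232
grasp_force: 79.7
```

```bash
python3 log.py |cut -c1-80; python3 go.py .415,.19,.17,35,-17 .415,.19,.2,35,45; python3 - <<'E'
from workcell import *
import cv2,numpy as np
a=camera("top")["img"][130:280,60:260,::-1]; b=camera("scene")["img"][110:260,250:450,::-1]
cv2.imwrite("pics/p1.png",np.vstack([cv2.resize(a,(400,300)),cv2.resize(b,(400,300))]))
E
```

```text
7.0333 [-0.7812, 0.3779, -0.3898, 2.017, 0.9595, 1.6219, 0.5792] [0.4247 0.1767 
t 7.03 grasp pt [0.415  0.1904 0.1708] yaw,al 34.6 -61.7 q [-0.78, 0.38, -0.39, 2.02, 0.96, 1.62, 0.58] F [ 0.08 -0.19 -2.03] M [0.95 0.9  0.01] w 19.8 gf 79.7
([-0.78, 0.004, -0.002], [0.0003, 0.0139, -0.0048])
([-1.862, 0.005, 0.001], [0.0002, -0.0077, -0.038])
```

View pics/p1.png

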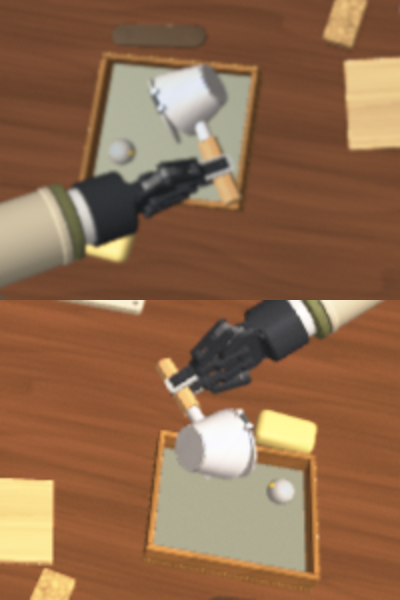

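>>> {"fn": "jog_arm", "kwargs": {
  "plan": [
    [[-0.125, 0, 0], [0, 0.0, -0.002], 0.01],
    [[-0.25, 0, 0], [0, 0.001, -0.004], 0.01],
    [[-0.375, 0, 0], [0, 0.003, -0.006], 0.01],
    [[-0.5, 0, 0], [0, 0.006, -0.006], 0.01],
    [[-0.625, 0, 0], [0, 0.009, -0.006], 0.01],
    [[-0.75, 0, 0], [0, 0.012, -0.006], 0.01],
    [[-0.875, 0, 0], [0, 0.014, -0.006], 0.01],
    [[-1.0, 0, 0], [0, 0.014, -0.006], 0.01]
  ]
}}

```text
clock: 7.8
position: [0.4179, 0.1873, 0.1529]
ee_rot: [-0.302, 0.953, -0.033, 0.014]
ft_force: [-1.2, -0.3, -3.6]
grip_width: 0.232
grasp_force: 79.5
```

```bash
python3 log.py |cut -c1-80; python3 go.py .415,.19,.2,35,45
```

```text
7.8 [-0.3223, 0.0286, -0.2555, 1.9892, 0.0882, 1.1164, 1.5684] [0.4179 0.1873 0.
t 7.8 grasp pt [0.417  0.1883 0.1718] yaw,al 35.1 -4.1 q [-0.32, 0.03, -0.26, 1.99, 0.09, 1.12, 1.57] F [-1.25 -0.33 -3.57] M [-0.06  0.31  0.  ] w 19.8 gf 79.5
([-0.858, 0.006, 0.006], [0.0005, 0.0149, -0.0349])
```

>>> {"fn": "jog_arm", "kwargs": {
  "plan": [
    [[-0.125, 0, 0], [0, 0.002, -0.005], 0.01],
    [[-0.25, 0, 0], [0, 0.004, -0.01], 0.01],
    [[-0.375, 0, 0], [0, 0.006, -0.015], 0.01],
    [[-0.5, 0, 0], [0, 0.01, -0.02], 0.01],
    [[-0.625, 0, 0], [0, 0.012, -0.025], 0.01],
    [[-0.75, 0, 0], [0, 0.014, -0.03], 0.01],
    [[-0.858, 0.006, 0.006], [0, 0.015, -0.035], 0.01],
    [[-0.858, 0.006, 0.006], [0, 0.015, -0.035], 0.01]
  ]
}}

```text
clock: 8.47
position: [0.4079, 0.1983, 0.1834]
ee_rot: [-0.273, 0.882, 0.365, -0.118]
ft_force: [-0.8, -0.8, -3.1]
grip_width: 0.231
grasp_force: 79.6
```

```bash
python3 log.py |cut -c1-80; python3 go.py .4822,-.0361,.155,22.4,44.9 
```

```text
8.4667 [-0.0134, 0.2998, -0.08, 1.8322, -0.6416, 1.4876, 2.2917] [0.4079 0.1983 
t 8.47 grasp pt [0.4156 0.1873 0.1968] yaw,al 34.1 45.1 q [-0.01, 0.3, -0.08, 1.83, -0.64, 1.49, 2.29] F [-0.78 -0.83 -3.11] M [-1.06 -0.43  0.03] w 19.7 gf 79.6
([0.002, -0.157, 0.144], [0.0687, -0.1869, -0.1272])
```

>>> {"fn": "jog_arm", "kwargs": {
  "plan": [
    [[0, -0.03, 0.03], [0.01, -0.02, -0.016], 0.01],
    [[0, -0.06, 0.06], [0.02, -0.05, -0.035], 0.01],
    [[0, -0.09, 0.09], [0.035, -0.085, -0.06], 0.01],
    [[0, -0.12, 0.12], [0.045, -0.12, -0.08], 0.01],
    [[0, -0.157, 0.144], [0.055, -0.15, -0.1], 0.01],
    [[0.002, -0.157, 0.144], [0.0687, -0.175, -0.12], 0.01],
    [[0.002, -0.157, 0.144], [0.0687, -0.1869, -0.127], 0.01],
    [[0.002, -0.157, 0.144], [0.0687, -0.1869, -0.127], 0.01]
  ]
}}

```text
clock: 9.13
position: [0.4788, -0.0238, 0.1433]
ee_rot: [-0.182, 0.908, 0.37, -0.072]
ft_force: [0.2, 0.9, -1.8]
grip_width: 0.234
grasp_force: 79.6
```

>>> {"fn": "jog_arm", "kwargs": {
  "plan": [
    [[0, 0, 0], [0, 0, 0], 0.01],
    [[0, 0, 0], [0, 0, 0], 0.01],
    [[0, 0, 0], [0, 0, 0], 0.01],
    [[0, 0, 0], [0, 0, 0], 0.01]
  ]
}}

```text
clock: 9.47
position: [0.4778, -0.0192, 0.1447]
ee_rot: [-0.184, 0.907, 0.373, -0.072]
ft_force: [0.8, 0.2, -1.8]
grip_width: 0.232
grasp_force: 79.6
```

```bash
python3 log.py |cut -c1-80; python3 go.py .4822,-.0361,.062,22.4,44.9  .4822,-.0361,.0546,22.4,44.9
```

```text
9.4667 [0.2485, 0.4794, 0.1001, 1.6733, -0.5891, 1.586, 2.4988] [ 0.4778 -0.0192
t 9.47 grasp pt [ 0.4829 -0.0315  0.1582] yaw,al 23.2 44.6 q [0.25, 0.48, 0.1, 1.67, -0.59, 1.59, 2.5] F [ 0.81  0.19 -1.82] M [-1.04 -0.23 -0.02] w 19.8 gf 79.6
([-0.005, -0.001, 0.01], [0.003, -0.0702, 0.0657])
([-0.005, -0.001, 0.01], [0.003, -0.0754, 0.071])
```

>>> {"fn": "jog_arm", "kwargs": {
  "plan": [
    [[-0.005, 0, 0.01], [0.003, -0.028, 0.022], 0.01],
    [[-0.005, 0, 0.01], [0.003, -0.05, 0.045], 0.01],
    [[-0.005, 0, 0.01], [0.003, -0.066, 0.061], 0.01],
    [[-0.005, 0, 0.01], [0.003, -0.07, 0.066], 0.01],
    [[-0.005, 0, 0.01], [0.003, -0.073, 0.0685], 0.01],
    [[-0.005, 0, 0.01], [0.003, -0.0755, 0.071], 0.01],
    [[-0.005, 0, 0.01], [0.003, -0.0755, 0.071], 0.01]
  ]
}}

```text
clock: 10.05
position: [0.4776, -0.0241, 0.0425]
ee_rot: [-0.18, 0.906, 0.375, -0.074]
ft_force: [-2.7, 0.5, 4.1]
grip_width: 0.235
grasp_force: 80.1
```

```bash
python3 log.py |cut -c1-80; python3 go.py  .4822,-.0361,.0546,22.4,44.9
```

```text
10.05 [0.3113, 0.628, 0.0336, 1.6999, -0.5777, 1.4344, 2.5744] [ 0.4776 -0.0241 
t 10.05 grasp pt [ 0.4828 -0.0366  0.0559] yaw,al 22.5 45.0 q [0.31, 0.63, 0.03, 1.7, -0.58, 1.43, 2.57] F [-2.71  0.5   4.1 ] M [0.11 0.07 0.61] w 20.0 gf 80.1
([0.002, 0.0, 0.001], [0.0003, -0.0005, 0.0014])
```

>>> {"fn": "jog_arm", "kwargs": {
  "plan": [
    [[0, 0, 0], [0, -0.001, 0.001], 0.045],
    [[0, 0, 0], [0, -0.001, 0.001], 0.045],
    [[0, 0, 0], [0, -0.001, 0.001], 0.045],
    [[0, 0, 0], [0, -0.001, 0.001], 0.045],
    [[0, 0, 0], [0, -0.001, 0.001], 0.045]
  ]
}}

```text
clock: 10.47
position: [0.4776, -0.025, 0.0396]
ee_rot: [-0.179, 0.907, 0.374, -0.074]
ft_force: [0.3, -0.6, 0.2]
grip_width: 0.528
grasp_force: 0.0
```

>>> {"fn": "jog_arm", "kwargs": {
  "plan": [
    [[0, 0, 0], [0, 0, -0.03], 0.045],
    [[0, 0, 0], [0, 0, -0.07], 0.045],
    [[0, 0, 0], [0, 0, -0.11], 0.045],
    [[0, 0, 0], [0, 0, -0.14], 0.045]
  ]
}}

```text
clock: 10.8
position: [0.5157, -0.1185, 0.1407]
ee_rot: [-0.179, 0.907, 0.374, -0.074]
ft_force: [-0.5, -0.8, -0.2]
grip_width: 0.524
grasp_force: 0.0
```

```bash
python3 log.py |cut -c1-80; python3 go.py  .5,-.156,.06,14,45,.12; python3 -c "
from workcell import *
import cv2
cv2.imwrite('pics/chk1.png',camera('scene')['img'][100:300,100:420,::-1])"
```

```text
10.8 [0.3882, 0.635, 0.0851, 1.4411, -0.5314, 1.7025, 2.5377] [ 0.5157 -0.1185  
t 10.8 grasp pt [ 0.5208 -0.1309  0.1542] yaw,al 22.3 44.8 q [0.39, 0.64, 0.09, 1.44, -0.53, 1.7, 2.54] F [-0.47 -0.77 -0.23] M [-0.74 -0.3  -0.06] w 44.8 gf 0.0
([-0.004, -0.102, 0.102], [0.039, -0.0771, -0.0634])
```

View pics/chk1.png

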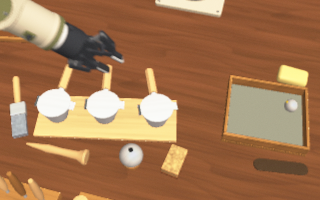

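>>> {"fn": "jog_arm", "kwargs": {
  "plan": [
    [[0, -0.1, 0.1], [0.03, -0.02, -0.03], 0.045],
    [[0, -0.1, 0.1], [0.04, -0.04, -0.055], 0.045],
    [[0, -0.1, 0.1], [0.04, -0.077, -0.063], 0.045],
    [[0, -0.1, 0.1], [0.04, -0.077, -0.063], 0.045],
    [[0, -0.1, 0.1], [0.04, -0.077, -0.063], 0.045],
    [[0, -0.1, 0.1], [0.04, -0.077, -0.063], 0.045]
  ]
}}

```text
clock: 11.35
position: [0.5158, -0.2221, 0.1286]
ee_rot: [-0.115, 0.917, 0.379, -0.048]
ft_force: [-0.2, 0.2, 0.8]
grip_width: 0.525
grasp_force: 0.0
```

```bash
python3 log.py |cut -c1-80; python3 go.py  .5,-.156,.05,14,45,.04 .5,-.156,.05,14,45
```

```text
11.35 [0.5304, 0.7267, 0.1214, 1.324, -0.545, 1.7458, 2.5553] [ 0.5158 -0.2221  
t 11.35 grasp pt [ 0.5191 -0.2351  0.142 ] yaw,al 14.2 45.0 q [0.53, 0.73, 0.12, 1.32, -0.55, 1.75, 2.56] F [-0.16  0.21  0.79] M [-0.68 -0.2  -0.07] w 44.9 gf 0.0
([-0.0, -0.004, 0.003], [-0.001, -0.0075, 0.0826])
([-0.0, -0.004, 0.003], [-0.0012, -0.0075, 0.1226])
```

>>> {"fn": "jog_arm", "kwargs": {
  "plan": [
    [[0, 0, 0], [-0.001, -0.007, 0.03], 0.045],
    [[0, 0, 0], [-0.001, -0.0075, 0.065], 0.045],
    [[0, 0, 0], [-0.001, -0.0075, 0.095], 0.045],
    [[0, 0, 0], [-0.001, -0.0075, 0.115], 0.045],
    [[0, 0, 0], [-0.001, -0.0075, 0.122], 0.045],
    [[0, 0, 0], [-0.001, -0.0075, 0.122], 0.045],
    [[0, 0, 0], [-0.001, -0.0075, 0.122], 0.045]
  ]
}}

```text
clock: 11.93
position: [0.4973, -0.1447, 0.0383]
ee_rot: [-0.115, 0.917, 0.378, -0.047]
ft_force: [0.6, 0.2, 0.6]
grip_width: 0.525
grasp_force: 0.0
```

```bash
python3 log.py |cut -c1-80; python3 go.py .5,-.156,.05,14,45
```

```text
11.9333 [0.5068, 0.7201, 0.0319, 1.547, -0.5439, 1.5032, 2.5747] [ 0.4973 -0.144
t 11.93 grasp pt [ 0.5006 -0.1577  0.0518] yaw,al 14.3 44.8 q [0.51, 0.72, 0.03, 1.55, -0.54, 1.5, 2.57] F [0.61 0.23 0.6 ] M [-0.73 -0.2   0.01] w 44.9 gf 0.0
([-0.003, -0.003, 0.004], [0.0001, 0.0001, 0.0026])
```

>>> {"fn": "jog_arm", "kwargs": {
  "plan": [
    [[0, 0, 0], [0, 0, 0], 0.01],
    [[0, 0, 0], [0, 0, 0], 0.01],
    [[0, 0, 0], [0, 0, 0], 0.01],
    [[0, 0, 0], [0, 0, 0], 0.01],
    [[0, 0, 0], [0, 0, 0], 0.01],
    [[0, 0, 0], [0, 0, 0], 0.01]
  ],
  "force": 80
}}

```text
clock: 12.43
position: [0.4969, -0.1451, 0.0377]
ee_rot: [-0.114, 0.917, 0.379, -0.047]
ft_force: [-0.8, -1.5, 6.6]
grip_width: 0.239
grasp_force: 78.3
```

```bash
python3 log.py |cut -c1-80; python3 go.py .5,-.156,.05,14,45
```

```text
12.4333 [0.508, 0.7212, 0.0318, 1.5473, -0.5441, 1.5027, 2.575] [ 0.4969 -0.1451
t 12.43 grasp pt [ 0.5002 -0.1581  0.0511] yaw,al 14.2 44.9 q [0.51, 0.72, 0.03, 1.55, -0.54, 1.5, 2.57] F [-0.76 -1.54  6.58] M [-0.06 -0.14  0.22] w 20.4 gf 78.3
([-0.002, -0.003, 0.002], [-0.0003, 0.0007, 0.0023])
```

Lift and weigh after settling.

>>> {"fn": "jog_arm", "kwargs": {
  "plan": [
    [[0, 0, 0], [0, 0.01, -0.01], 0.01],
    [[0, 0, 0], [0, 0.03, -0.03], 0.01],
    [[0, 0, 0], [0, 0.05, -0.05], 0.01],
    [[0, 0, 0], [0, 0.07, -0.07], 0.01],
    [[0, 0, 0], [0, 0.07, -0.07], 0.01],
    [[0, 0, 0], [0, 0.07, -0.07], 0.01],
    [[0, 0, 0], [0, 0.07, -0.07], 0.01]
  ]
}}

```text
clock: 13.02
position: [0.4963, -0.1444, 0.1357]
ee_rot: [-0.114, 0.917, 0.379, -0.048]
ft_force: [1.0, -0.2, -1.9]
grip_width: 0.236
grasp_force: 78.5
```

>>> {"fn": "jog_arm", "kwargs": {
  "plan": [
    [[0, 0, 0], [0, 0, 0], 0.01],
    [[0, 0, 0], [0, 0, 0], 0.01],
    [[0, 0, 0], [0, 0, 0], 0.01],
    [[0, 0, 0], [0, 0, 0], 0.01]
  ]
}}

```text
clock: 13.35
position: [0.4964, -0.1442, 0.1354]
ee_rot: [-0.114, 0.917, 0.379, -0.048]
ft_force: [-0.1, 0.6, -1.5]
grip_width: 0.24
grasp_force: 78.5
```

>>> {"fn": "jog_arm", "kwargs": {
  "plan": [
    [[0, 0, 0], [0, 0, 0], 0.01],
    [[0, 0, 0], [0, 0, 0], 0.01]
  ]
}}

```text
clock: 13.52
position: [0.4966, -0.1442, 0.1358]
ee_rot: [-0.114, 0.917, 0.379, -0.048]
ft_force: [0.3, -1.0, -1.3]
grip_width: 0.242
grasp_force: 78.5
```

```bash
python3 log.py |cut -c1-80; python3 go.py .5002,-.1581,.0511,14.2,44.9 .415,.19,.2,35,45
```

```text
13.5167 [0.503, 0.5938, 0.0373, 1.5168, -0.5424, 1.6403, 2.4942] [ 0.4966 -0.144
t 13.52 grasp pt [ 0.4999 -0.1572  0.1492] yaw,al 14.2 44.9 q [0.5, 0.59, 0.04, 1.52, -0.54, 1.64, 2.49] F [ 0.3  -1.04 -1.26] M [-1.07 -0.08  0.03] w 20.7 gf 78.5
([0.0, -0.001, -0.0], [-0.0002, -0.07, 0.0688])
([-0.001, 0.255, -0.257], [0.0017, 0.2883, 0.2159])
```

Light (about 1.5 N, like the emptied pot): it goes back.

>>> {"fn": "jog_arm", "kwargs": {
  "plan": [
    [[0, 0, 0], [0, -0.025, 0.025], 0.01],
    [[0, 0, 0], [0, -0.05, 0.05], 0.01],
    [[0, 0, 0], [0, -0.063, 0.062], 0.01],
    [[0, 0, 0], [0, -0.067, 0.066], 0.01],
    [[0, 0, 0], [0, -0.07, 0.069], 0.01],
    [[0, 0, 0], [0, -0.0705, 0.0695], 0.01],
    [[0, 0, 0], [0, -0.0705, 0.0695], 0.01]
  ]
}}

```text
clock: 14.1
position: [0.4971, -0.145, 0.0387]
ee_rot: [-0.115, 0.917, 0.379, -0.047]
ft_force: [-2.1, 1.6, 1.9]
grip_width: 0.235
grasp_force: 78.9
```

```bash
python3 log.py |cut -c1-80; python3 go.py .5002,-.1581,.0511,14.2,44.9
```

```text
14.1 [0.534, 0.7208, -0.004, 1.544, -0.5256, 1.499, 2.5607] [ 0.4971 -0.145   0.
t 14.1 grasp pt [ 0.5004 -0.158   0.0522] yaw,al 14.3 44.9 q [0.53, 0.72, -0.0, 1.54, -0.53, 1.5, 2.56] F [-2.13  1.6   1.87] M [-0.28  0.12  0.37] w 20.1 gf 78.9
([0.001, -0.001, 0.001], [0.0002, -0.0008, 0.0008])
```

>>> {"fn": "jog_arm", "kwargs": {
  "plan": [
    [[0, 0, 0], [0, -0.001, 0.001], 0.01],
    [[0, 0, 0], [0, -0.001, 0.001], 0.045],
    [[0, 0, 0], [0, -0.001, 0.001], 0.045],
    [[0, 0, 0], [0, -0.001, 0.001], 0.045],
    [[0, 0, 0], [0, -0.001, 0.001], 0.045],
    [[0, 0, 0], [0, -0.001, 0.001], 0.045]
  ]
}}

```text
clock: 14.6
position: [0.497, -0.1453, 0.0358]
ee_rot: [-0.114, 0.917, 0.379, -0.047]
ft_force: [-0.4, -0.0, 0.5]
grip_width: 0.53
grasp_force: 0.0
```

>>> {"fn": "jog_arm", "kwargs": {
  "plan": [
    [[0, 0, 0], [0, 0, -0.03], 0.045],
    [[0, 0, 0], [0, 0, -0.07], 0.045],
    [[0, 0, 0], [0, 0, -0.11], 0.045],
    [[0, 0, 0], [0, 0, -0.14], 0.045]
  ]
}}

```text
clock: 14.93
position: [0.5215, -0.2433, 0.137]
ee_rot: [-0.114, 0.918, 0.378, -0.047]
ft_force: [0.8, -0.9, 0.2]
grip_width: 0.533
grasp_force: 0.0
```

```bash
python3 log.py |cut -c1-80; python3 go.py  .5275,-.269,.06,6,45,.12
```

```text
14.9333 [0.6032, 0.7502, 0.0393, 1.2557, -0.4976, 1.7706, 2.5212] [ 0.5215 -0.24
t 14.93 grasp pt [ 0.5248 -0.2563  0.1505] yaw,al 14.2 44.8 q [0.6, 0.75, 0.04, 1.26, -0.5, 1.77, 2.52] F [ 0.81 -0.91  0.23] M [-0.76 -0.24 -0.02] w 45.5 gf 0.0
([-0.004, -0.101, 0.101], [0.0106, -0.0728, -0.0644])
```

>>> {"fn": "jog_arm", "kwargs": {
  "plan": [
    [[0, -0.1, 0.1], [0.01, -0.02, -0.03], 0.045],
    [[0, -0.1, 0.1], [0.01, -0.04, -0.055], 0.045],
    [[0, -0.1, 0.1], [0.01, -0.073, -0.064], 0.045],
    [[0, -0.1, 0.1], [0.01, -0.073, -0.064], 0.045],
    [[0, -0.1, 0.1], [0.01, -0.073, -0.064], 0.045],
    [[0, -0.1, 0.1], [0.01, -0.073, -0.064], 0.045]
  ]
}}

```text
clock: 15.43
position: [0.5354, -0.3367, 0.1283]
ee_rot: [-0.049, 0.923, 0.382, -0.021]
ft_force: [0.6, 1.2, 0.3]
grip_width: 0.526
grasp_force: 0.0
```

```bash
python3 log.py |cut -c1-80; python3 go.py  .5275,-.269,.05,6,45
```

```text
15.4333 [0.6997, 0.8813, 0.0817, 1.0543, -0.55, 1.8337, 2.4794] [ 0.5354 -0.3367
t 15.43 grasp pt [ 0.5369 -0.35    0.1418] yaw,al 6.1 45.0 q [0.7, 0.88, 0.08, 1.05, -0.55, 1.83, 2.48] F [0.61 1.2  0.27] M [-0.72 -0.05 -0.03] w 44.9 gf 0.0
([-0.001, -0.002, 0.001], [0.0005, -0.0071, 0.1226])
```

>>> {"fn": "jog_arm", "kwargs": {
  "plan": [
    [[0, 0, 0], [0.0005, -0.007, 0.03], 0.045],
    [[0, 0, 0], [0.0005, -0.007, 0.065], 0.045],
    [[0, 0, 0], [0.0005, -0.007, 0.095], 0.045],
    [[0, 0, 0], [0.0005, -0.007, 0.115], 0.045],
    [[0, 0, 0], [0.0005, -0.007, 0.122], 0.045],
    [[0, 0, 0], [0.0005, -0.007, 0.122], 0.045],
    [[0, 0, 0], [0.0005, -0.007, 0.122], 0.045]
  ]
}}

```text
clock: 16.02
position: [0.5267, -0.2571, 0.0387]
ee_rot: [-0.05, 0.923, 0.381, -0.02]
ft_force: [1.2, -0.6, 0.8]
grip_width: 0.531
grasp_force: 0.0
```

```bash
python3 log.py |cut -c1-80; python3 go.py .5275,-.269,.05,6,45
```

```text
16.0167 [0.6453, 0.8457, 0.0415, 1.3198, -0.5506, 1.5932, 2.5273] [ 0.5267 -0.25
t 16.02 grasp pt [ 0.5281 -0.2704  0.0522] yaw,al 6.2 44.8 q [0.65, 0.85, 0.04, 1.32, -0.55, 1.59, 2.53] F [ 1.24 -0.57  0.83] M [-0.73 -0.13 -0.04] w 45.3 gf 0.0
([-0.003, -0.001, 0.002], [0.0004, -0.0004, 0.0026])
```

>>> {"fn": "jog_arm", "kwargs": {
  "plan": [
    [[0, 0, 0], [0, 0, 0], 0.01],
    [[0, 0, 0], [0, 0, 0], 0.01],
    [[0, 0, 0], [0, 0, 0], 0.01],
    [[0, 0, 0], [0, 0, 0], 0.01],
    [[0, 0, 0], [0, 0, 0], 0.01],
    [[0, 0, 0], [0, 0, 0], 0.01]
  ],
  "force": 80
}}

```text
clock: 16.52
position: [0.5262, -0.2575, 0.0381]
ee_rot: [-0.049, 0.923, 0.381, -0.02]
ft_force: [-1.4, -1.7, 6.7]
grip_width: 0.238
grasp_force: 78.2
```

```bash
python3 log.py |cut -c1-80; python3 go.py .5275,-.269,.05,6,45
```

```text
16.5167 [0.6464, 0.8467, 0.0415, 1.3199, -0.5508, 1.5929, 2.5276] [ 0.5262 -0.25
t 16.52 grasp pt [ 0.5276 -0.2708  0.0515] yaw,al 6.1 44.9 q [0.65, 0.85, 0.04, 1.32, -0.55, 1.59, 2.53] F [-1.36 -1.72  6.72] M [-0.1  -0.09  0.2 ] w 20.3 gf 78.2
([-0.002, -0.001, 0.001], [-0.0001, 0.0003, 0.0024])
```

>>> {"fn": "jog_arm", "kwargs": {
  "plan": [
    [[0, 0, 0], [0, 0.01, -0.01], 0.01],
    [[0, 0, 0], [0, 0.03, -0.03], 0.01],
    [[0, 0, 0], [0, 0.05, -0.05], 0.01],
    [[0, 0, 0], [0, 0.07, -0.07], 0.01],
    [[0, 0, 0], [0, 0.07, -0.07], 0.01],
    [[0, 0, 0], [0, 0.07, -0.07], 0.01],
    [[0, 0, 0], [0, 0.07, -0.07], 0.01]
  ]
}}

```text
clock: 17.1
position: [0.5256, -0.2566, 0.1354]
ee_rot: [-0.049, 0.923, 0.381, -0.021]
ft_force: [0.4, -0.4, -3.8]
grip_width: 0.237
grasp_force: 78.5
```

>>> {"fn": "jog_arm", "kwargs": {
  "plan": [
    [[0, 0, 0], [0, 0, 0], 0.01],
    [[0, 0, 0], [0, 0, 0], 0.01],
    [[0, 0, 0], [0, 0, 0], 0.01],
    [[0, 0, 0], [0, 0, 0], 0.01]
  ]
}}

```text
clock: 17.43
position: [0.5258, -0.2564, 0.1354]
ee_rot: [-0.049, 0.923, 0.382, -0.021]
ft_force: [-0.1, -0.6, -4.3]
grip_width: 0.235
grasp_force: 78.5
```

>>> {"fn": "jog_arm", "kwargs": {
  "plan": [
    [[0, 0, 0], [0, 0, 0], 0.01],
    [[0, 0, 0], [0, 0, 0], 0.01]
  ]
}}

```text
clock: 17.6
position: [0.526, -0.2565, 0.1359]
ee_rot: [-0.049, 0.923, 0.381, -0.021]
ft_force: [0.1, 0.5, -4.3]
grip_width: 0.239
grasp_force: 78.5
```

```bash
python3 log.py |cut -c1-80; python3 go.py .5276,-.2708,.0515,6.1,44.9 .49,-.05,.2,20,45 .415,.185,.2,35,45
```

```text
17.6 [0.6428, 0.7332, 0.0457, 1.2884, -0.5548, 1.7191, 2.4526] [ 0.526  -0.2565 
t 17.6 grasp pt [ 0.5275 -0.2698  0.1494] yaw,al 6.1 44.9 q [0.64, 0.73, 0.05, 1.29, -0.55, 1.72, 2.45] F [ 0.1   0.46 -4.32] M [-1.33  0.2   0.01] w 20.4 gf 78.5
([0.0, -0.001, -0.0], [-0.0002, -0.0698, 0.0686])
([-0.001, 0.17, -0.172], [0.017, 0.1931, 0.121])
([-0.001, 0.355, -0.357], [0.0698, 0.3632, 0.2908])
```

Heavy (4.3 N): carry to the tray.

>>> {"fn": "jog_arm", "kwargs": {
  "plan": [
    [[0, 0.02, -0.02], [0, 0.028, -0.02], 0.01],
    [[0, 0.05, -0.05], [0, 0.065, -0.02], 0.01],
    [[0, 0.08, -0.08], [0.002, 0.095, 0.01], 0.01],
    [[0, 0.11, -0.11], [0.005, 0.125, 0.035], 0.01],
    [[0, 0.14, -0.14], [0.008, 0.15, 0.065], 0.01],
    [[0, 0.17, -0.17], [0.012, 0.175, 0.095], 0.01],
    [[0, 0.17, -0.17], [0.017, 0.193, 0.121], 0.01],
    [[0, 0.17, -0.17], [0.017, 0.193, 0.121], 0.01]
  ]
}}

```text
clock: 18.27
position: [0.4836, -0.0298, 0.1869]
ee_rot: [-0.164, 0.909, 0.378, -0.069]
ft_force: [1.2, -0.4, -3.6]
grip_width: 0.235
grasp_force: 79.1
```

```bash
python3 log.py |cut -c1-80; python3 go.py .415,.19,.2,35,45
```

```text
18.2667 [0.421, 0.4465, -0.0876, 1.6216, -0.5425, 1.6278, 2.3853] [ 0.4836 -0.02
t 18.27 grasp pt [ 0.4883 -0.0424  0.2003] yaw,al 20.4 45.2 q [0.42, 0.45, -0.09, 1.62, -0.54, 1.63, 2.39] F [ 1.24 -0.38 -3.64] M [-1.3  -0.19 -0.13] w 20.1 gf 79.1
([0.003, 0.179, -0.18], [-0.0092, 0.171, 0.1725])
```

>>> {"fn": "jog_arm", "kwargs": {
  "plan": [
    [[0, 0.03, -0.03], [0, 0.025, 0.025], 0.01],
    [[0, 0.06, -0.06], [-0.002, 0.053, 0.053], 0.01],
    [[0, 0.09, -0.09], [-0.004, 0.08, 0.08], 0.01],
    [[0, 0.12, -0.12], [-0.006, 0.107, 0.107], 0.01],
    [[0, 0.15, -0.15], [-0.008, 0.134, 0.134], 0.01],
    [[0, 0.18, -0.18], [-0.009, 0.16, 0.16], 0.01],
    [[0, 0.18, -0.18], [-0.009, 0.171, 0.172], 0.01],
    [[0, 0.18, -0.18], [-0.009, 0.171, 0.172], 0.01]
  ]
}}

```text
clock: 18.93
position: [0.4089, 0.1981, 0.1863]
ee_rot: [-0.277, 0.881, 0.365, -0.115]
ft_force: [1.2, -0.2, -3.3]
grip_width: 0.236
grasp_force: 79.2
```

```bash
python3 log.py |cut -c1-80; python3 go.py .415,.19,.17,35,-12
```

```text
18.9333 [0.1617, 0.3111, -0.2816, 1.8192, -0.595, 1.4676, 2.2566] [0.4089 0.1981
t 18.93 grasp pt [0.4166 0.187  0.1997] yaw,al 34.9 45.0 q [0.16, 0.31, -0.28, 1.82, -0.6, 1.47, 2.26] F [ 1.16 -0.21 -3.26] M [-1.35 -0.52 -0.06] w 20.1 gf 79.2
([0.996, -0.0, -0.002], [-0.0004, -0.0346, 0.0147])
```

>>> {"fn": "jog_arm", "kwargs": {
  "plan": [
    [[0.125, 0, 0], [0, -0.021, 0.021], 0.01],
    [[0.25, 0, 0], [0, -0.024, 0.021], 0.01],
    [[0.375, 0, 0], [0, -0.027, 0.02], 0.01],
    [[0.5, 0, 0], [0, -0.029, 0.019], 0.01],
    [[0.625, 0, 0], [0, -0.031, 0.018], 0.01],
    [[0.75, 0, 0], [0, -0.032, 0.017], 0.01],
    [[0.875, 0, 0], [0, -0.034, 0.016], 0.01],
    [[1.0, 0, 0], [0, -0.035, 0.0145], 0.01]
  ]
}}

```text
clock: 19.6
position: [0.4202, 0.1816, 0.1521]
ee_rot: [-0.294, 0.949, -0.105, 0.034]
ft_force: [-0.8, -0.4, -6.3]
grip_width: 0.24
grasp_force: 79.2
```

>>> {"fn": "jog_arm", "kwargs": {
  "plan": [
    [[0.125, 0, 0], [0, -0.001, -0.001], 0.01],
    [[0.25, 0, 0], [0, -0.003, -0.002], 0.01],
    [[0.375, 0, 0], [0, -0.004, -0.003], 0.01],
    [[0.5, 0, 0], [0, -0.006, -0.004], 0.01],
    [[0.625, 0, 0], [0, -0.008, -0.006], 0.01],
    [[0.75, 0, 0], [0, -0.009, -0.007], 0.01],
    [[0.86, 0, 0], [0, -0.009, -0.008], 0.01],
    [[0.86, 0, 0], [0, -0.009, -0.008], 0.01]
  ]
}}

```text
clock: 20.27
position: [0.4218, 0.1766, 0.1574]
ee_rot: [-0.258, 0.818, -0.492, 0.15]
ft_force: [-2.0, -1.0, -2.9]
grip_width: 0.238
grasp_force: 79.7
```

>>> {"fn": "jog_arm", "kwargs": {
  "plan": [
    [[0, 0, 0], [0, 0, 0], 0.01],
    [[0, 0, 0], [0, 0, 0], 0.01],
    [[0, 0, 0], [0, 0, 0], 0.01],
    [[0, 0, 0], [0, 0, 0], 0.01],
    [[0, 0, 0], [0, 0, 0], 0.01],
    [[0, 0, 0], [0, 0, 0], 0.01],
    [[0, 0, 0], [0, 0, 0], 0.01],
    [[0, 0, 0], [0, 0, 0], 0.01]
  ]
}}

```text
clock: 20.93
position: [0.4237, 0.1757, 0.1606]
ee_rot: [-0.255, 0.82, -0.489, 0.151]
ft_force: [-0.3, -0.2, -1.3]
grip_width: 0.238
grasp_force: 79.7
```

```bash
python3 log.py |cut -c1-80; python3 go.py .415,.19,.17,35,-12; python3 - <<'E'
from workcell import *
import cv2,numpy as np
a=camera("top")["img"][130:280,60:260,::-1]; b=camera("scene")["img"][110:260,250:450,::-1]
cv2.imwrite("pics/p2.png",np.vstack([cv2.resize(a,(400,300)),cv2.resize(b,(400,300))]))
E
```

```text
20.9333 [-0.6515, 0.4093, -0.5344, 2.0051, 0.9898, 1.6701, 0.5565] [0.4237 0.175
t 20.93 grasp pt [0.4142 0.1895 0.1696] yaw,al 34.6 -61.6 q [-0.65, 0.41, -0.53, 2.01, 0.99, 1.67, 0.56] F [-0.26 -0.15 -1.32] M [ 1.03  0.9  -0.03] w 20.3 gf 79.7
([-0.866, -0.006, -0.007], [-0.001, 0.0141, -0.0068])
```

View pics/p2.png

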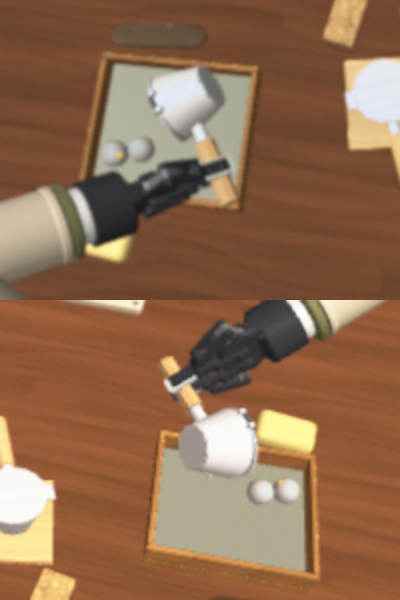

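Both balls lie in the tray (top crop (115,152) and (140,149)). Return the right pot.

>>> {"fn": "jog_arm", "kwargs": {
  "plan": [
    [[-0.125, 0, 0], [0, 0.0, -0.002], 0.01],
    [[-0.25, 0, 0], [0, 0.001, -0.004], 0.01],
    [[-0.375, 0, 0], [0, 0.003, -0.006], 0.01],
    [[-0.5, 0, 0], [0, 0.006, -0.006], 0.01],
    [[-0.625, 0, 0], [0, 0.009, -0.006], 0.01],
    [[-0.75, 0, 0], [0, 0.012, -0.006], 0.01],
    [[-0.875, 0, 0], [0, 0.014, -0.006], 0.01],
    [[-1.0, 0, 0], [0, 0.014, -0.006], 0.01]
  ]
}}

```text
clock: 21.7
position: [0.4172, 0.1861, 0.152]
ee_rot: [-0.297, 0.954, -0.034, 0.012]
ft_force: [-0.9, -0.5, -2.0]
grip_width: 0.237
grasp_force: 79.5
```

```bash
python3 log.py |cut -c1-80; python3 go.py .415,.19,.2,35,45
```

```text
21.7 [-0.137, 0.0421, -0.4417, 1.9796, 0.0989, 1.1218, 1.5524] [0.4172 0.1861 0.
t 21.7 grasp pt [0.4164 0.1872 0.171 ] yaw,al 34.5 -4.1 q [-0.14, 0.04, -0.44, 1.98, 0.1, 1.12, 1.55] F [-0.95 -0.5  -2.03] M [-0.05  0.37  0.03] w 20.2 gf 79.5
([-0.857, 0.005, -0.007], [-0.0004, 0.0154, -0.0357])
```

>>> {"fn": "jog_arm", "kwargs": {
  "plan": [
    [[-0.125, 0, 0], [0, 0.002, -0.005], 0.01],
    [[-0.25, 0, 0], [0, 0.004, -0.01], 0.01],
    [[-0.375, 0, 0], [0, 0.006, -0.015], 0.01],
    [[-0.5, 0, 0], [0, 0.01, -0.02], 0.01],
    [[-0.625, 0, 0], [0, 0.012, -0.025], 0.01],
    [[-0.75, 0, 0], [0, 0.014, -0.03], 0.01],
    [[-0.858, 0.006, 0.006], [0, 0.015, -0.035], 0.01],
    [[-0.858, 0.006, 0.006], [0, 0.015, -0.035], 0.01]
  ]
}}

```text
clock: 22.37
position: [0.4074, 0.1972, 0.1826]
ee_rot: [-0.267, 0.884, 0.366, -0.118]
ft_force: [0.2, -1.6, -3.4]
grip_width: 0.237
grasp_force: 79.5
```

```bash
python3 log.py |cut -c1-80; python3 go.py .49,-.05,.2,20,45 
```

```text
22.3667 [0.1671, 0.3132, -0.284, 1.8269, -0.5966, 1.461, 2.2429] [0.4074 0.1972 
t 22.37 grasp pt [0.4151 0.1862 0.196 ] yaw,al 33.2 45.2 q [0.17, 0.31, -0.28, 1.83, -0.6, 1.46, 2.24] F [ 0.2  -1.59 -3.42] M [-1.11 -0.46  0.04] w 20.2 gf 79.5
([0.002, -0.183, 0.162], [0.0665, -0.1657, -0.1711])
```

>>> {"fn": "jog_arm", "kwargs": {
  "plan": [
    [[0, -0.03, 0.03], [0.008, -0.02, -0.022], 0.01],
    [[0, -0.06, 0.06], [0.02, -0.048, -0.05], 0.01],
    [[0, -0.09, 0.09], [0.032, -0.075, -0.078], 0.01],
    [[0, -0.12, 0.12], [0.044, -0.103, -0.106], 0.01],
    [[0, -0.15, 0.14], [0.055, -0.13, -0.134], 0.01],
    [[0.002, -0.18, 0.16], [0.066, -0.155, -0.16], 0.01],
    [[0.002, -0.18, 0.16], [0.0665, -0.166, -0.171], 0.01]
  ]
}}

```text
clock: 22.95
position: [0.4865, -0.0403, 0.1892]
ee_rot: [-0.162, 0.912, 0.371, -0.064]
ft_force: [0.0, 0.1, -1.1]
grip_width: 0.238
grasp_force: 79.5
```

```bash
python3 log.py |cut -c1-80; python3 go.py .5276,-.2708,.15,6.1,44.9 
```

```text
22.95 [0.429, 0.4443, -0.0819, 1.6107, -0.534, 1.6285, 2.3882] [ 0.4865 -0.0403 
t 22.95 grasp pt [ 0.491  -0.0528  0.2028] yaw,al 20.3 44.3 q [0.43, 0.44, -0.08, 1.61, -0.53, 1.63, 2.39] F [ 0.02  0.12 -1.09] M [-1.07 -0.15 -0.01] w 20.3 gf 79.5
([-0.01, -0.168, 0.177], [0.0374, -0.1925, -0.1143])
```

>>> {"fn": "jog_arm", "kwargs": {
  "plan": [
    [[0, -0.03, 0.03], [0.005, -0.024, -0.016], 0.01],
    [[0, -0.06, 0.06], [0.012, -0.058, -0.036], 0.01],
    [[0, -0.09, 0.09], [0.018, -0.09, -0.055], 0.01],
    [[0, -0.12, 0.12], [0.025, -0.122, -0.074], 0.01],
    [[0, -0.15, 0.15], [0.031, -0.155, -0.093], 0.01],
    [[-0.01, -0.168, 0.177], [0.037, -0.185, -0.11], 0.01],
    [[-0.01, -0.168, 0.177], [0.0374, -0.1925, -0.114], 0.01],
    [[-0.01, -0.168, 0.177], [0.0374, -0.1925, -0.114], 0.01]
  ]
}}

```text
clock: 23.62
position: [0.527, -0.2529, 0.1333]
ee_rot: [-0.051, 0.922, 0.383, -0.023]
ft_force: [0.1, -0.3, -1.4]
grip_width: 0.238
grasp_force: 79.5
```

>>> {"fn": "jog_arm", "kwargs": {
  "plan": [
    [[0, 0, 0], [0, 0, 0], 0.01],
    [[0, 0, 0], [0, 0, 0], 0.01],
    [[0, 0, 0], [0, 0, 0], 0.01]
  ]
}}

```text
clock: 23.87
position: [0.5282, -0.2487, 0.1359]
ee_rot: [-0.054, 0.921, 0.384, -0.022]
ft_force: [-1.1, 0.5, -2.0]
grip_width: 0.237
grasp_force: 79.5
```

```bash
python3 log.py |cut -c1-80; python3 go.py .5276,-.2708,.0515,6.1,44.9 
```

```text
23.8667 [0.6337, 0.7324, 0.0436, 1.2932, -0.5588, 1.7189, 2.4542] [ 0.5282 -0.24
t 23.87 grasp pt [ 0.5297 -0.2621  0.1492] yaw,al 6.7 45.3 q [0.63, 0.73, 0.04, 1.29, -0.56, 1.72, 2.45] F [-1.09  0.52 -2.04] M [-1.04  0.03  0.02] w 20.2 gf 79.5
([0.006, -0.007, 0.008], [0.0031, -0.0754, 0.0628])
```

>>> {"fn": "jog_arm", "kwargs": {
  "plan": [
    [[0.006, -0.007, 0.008], [0.003, -0.03, 0.02], 0.01],
    [[0.006, -0.007, 0.008], [0.003, -0.055, 0.042], 0.01],
    [[0.006, -0.007, 0.008], [0.003, -0.068, 0.055], 0.01],
    [[0.006, -0.007, 0.008], [0.003, -0.072, 0.059], 0.01],
    [[0.006, -0.007, 0.008], [0.003, -0.0745, 0.062], 0.01],
    [[0.006, -0.007, 0.008], [0.003, -0.0755, 0.063], 0.01],
    [[0.006, -0.007, 0.008], [0.003, -0.0755, 0.063], 0.01]
  ]
}}

```text
clock: 24.45
position: [0.5265, -0.2585, 0.0391]
ee_rot: [-0.049, 0.923, 0.382, -0.019]
ft_force: [-1.7, 1.9, 1.6]
grip_width: 0.233
grasp_force: 79.8
```

```bash
python3 log.py |cut -c1-80; python3 go.py .5276,-.2708,.0515,6.1,44.9 
```

```text
24.45 [0.6517, 0.8473, 0.0362, 1.3169, -0.5492, 1.5949, 2.5255] [ 0.5265 -0.2585
t 24.45 grasp pt [ 0.5279 -0.2719  0.0526] yaw,al 6.1 45.0 q [0.65, 0.85, 0.04, 1.32, -0.55, 1.59, 2.53] F [-1.7   1.9   1.63] M [-0.2   0.08  0.37] w 19.9 gf 79.8
([0.001, 0.002, -0.0], [0.0002, -0.0, 0.0015])
```

>>> {"fn": "jog_arm", "kwargs": {
  "plan": [
    [[0, 0, 0], [0, -0.001, 0.001], 0.01],
    [[0, 0, 0], [0, -0.001, 0.001], 0.01],
    [[0, 0, 0], [0, -0.001, 0.001], 0.045],
    [[0, 0, 0], [0, -0.001, 0.001], 0.045],
    [[0, 0, 0], [0, -0.001, 0.001], 0.045],
    [[0, 0, 0], [0, -0.001, 0.001], 0.045],
    [[0, 0, 0], [0, -0.001, 0.001], 0.045]
  ]
}}

```text
clock: 25.03
position: [0.5257, -0.2592, 0.0357]
ee_rot: [-0.048, 0.923, 0.382, -0.02]
ft_force: [-0.0, 0.3, -0.3]
grip_width: 0.532
grasp_force: 0.0
```

>>> {"fn": "jog_arm", "kwargs": {
  "plan": [
    [[0, 0, 0], [0, 0, -0.03], 0.045],
    [[0, 0, 0], [0, 0, -0.07], 0.045],
    [[0, 0, 0], [0, 0, -0.11], 0.045],
    [[0, 0, 0], [0, 0, -0.14], 0.045],
    [[0, 0, 0], [0, 0.04, -0.17], 0.045],
    [[0, 0, 0], [0, 0.04, -0.17], 0.045],
    [[0, 0, 0], [0, 0.04, -0.17], 0.045],
    [[0, 0, 0], [0, 0.04, -0.17], 0.045]
  ]
}}

```text
clock: 25.7
position: [0.5356, -0.3502, 0.1847]
ee_rot: [-0.048, 0.923, 0.381, -0.02]
ft_force: [-0.6, 0.2, 0.3]
grip_width: 0.524
grasp_force: 0.0
```

```bash
python3 go.py; python3 -c "
from workcell import *
import cv2
a=camera('scene')['img'][110:300,90:430,::-1]
cv2.imwrite('pics/end.png',cv2.resize(a,None,fx=2,fy=2))"
```

```text
t 25.7 grasp pt [ 0.5369 -0.3635  0.1982] yaw,al 6.0 44.9 q [0.72, 0.86, 0.07, 0.97, -0.55, 1.93, 2.43] F [-0.59  0.25  0.28] M [-0.82 -0.1  -0.  ] w 44.7 gf 0.0
```

View pics/end.png

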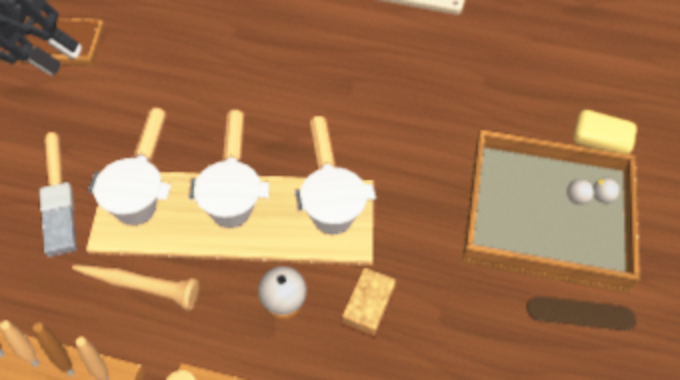

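All three pots stand on the board with their lids shut, and two steel balls are in the tray at (580,190) and (607,190). Nothing else has moved.

```bash
python3 -c "
from workcell import *
print(hand_in())"
```

```text
the job is handed in; nothing more can be done
None
```

I handed the job in at about 26 s: the left and right pots were heavy and their steel balls are in the tray, the light middle pot was not tipped, and all three pots stand upright on the board with lids shut.

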